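# Clamp and pyramid the turned stool blanks

## Robot

A 6-joint arm with a two-finger parallel gripper is mounted at the origin on the work surface. World frame = base frame: x ahead of the robot, y to its left, z up, the work surface at z = 0. Lengths are in m, angles in rad, forces in N, time in s.
With the tool pointing down it reaches from about 0.25 to 0.725 m from the base axis. Payload 4 kg.
Tool frame: the origin (TCP) lies at the very end of the fingers, on their centre line; the grasp point (between the pads) lies 19 mm behind it; z points along the fingers, y is the direction in which the jaws open and shut (so a half turn about z gives the same grasp; the last joint's range is limited). The gripper opens to 85 mm and grips with 20 to 120 N. Pads are 22 mm wide; open, the fingers measure 114 mm over their backs; the gripper's body (76 mm by 85 mm) begins 54 mm behind the grasp point. The pads swing forward as they close: fully open they stand 13 mm farther back than shut.
Start: joints at [1.155, 0.241, 0.005, 1.335, 0, 1.571], TCP at [0.202, 0.457, 0.231] pointing down, gripper open.
Joint ranges: [-2.72, 2.72], [-1.05, 1.87], [-1.09, 1.28], [-1.99, 2.15], [-1.42, 1.44], [-3.14, 3.14]. Speed limits (rad/s): [2.79, 2.79, 3.14, 3.14, 3.14, 3.14].

## Interface

Orientations are given as a unit quaternion [x, y, z, w].
In Python, from workcell import bot, camera gives the robot as it stands. The module is installed in compiled form; this text tells all that it offers.
- The arm moves only by the tool send_rows, never from a script. Its argument "deltas" is a list of rows, each an object with "grip": the opening, from 0 (shut) to 1 (fully open); "translation": the shift along the tool's x, y, z in m, a list of three; "twist": the turn, a rotation vector about the tool's x, y, z in degrees, a list of three. A call has 1 to 5 rows; each row is the pose to reach, as a shift and turn from the pose measured when the call began, along the tool's axes at that moment; what a row does not reach only later rows make up. A row lasts 1/8 s, in which the tool goes at most 62.5 mm and 10.7 degrees, less where a joint would pass 70% of its speed; a pose out of reach is approached as far as the arm can. A call with a gripper value outside its range is refused whole. The fingers move at their own pace and stop on an object; the grip force is fixed at half the most. Time passes only in rows, so rows that repeat a pose let the fingers close. It gives the time, the measured TCP pose, the force and the opening at its end, in the units of the state.
- bot.get_obs(): the state, without advancing time (a new reading comes with each control period).
- camera(name): name is "scene" or "side" or "wrist"; returns a dict with "color" (420x560x3 uint8, blue, green, red), "intrinsics" (3x3 intrinsics, pixels), "k1" (the pictures are not rectified: a ray, as slopes to the right and down, at radius r is drawn at 1 + k1 r^2 times it, then the intrinsics apply), "xyz" and "rotation" of the camera in the world. Camera axes: x right, y down, z forward; pixel columns grow to the right and rows downward; lengths in m; the calibration is good to about 2 mm. A picture is of the moment at which its call begins. There is no depth.
- bot.job_done(): hands the job in, once; it reports no verdict.
The state is a dict: "clock": time; "joint_pos": joint angles; "joint_vel": joint speeds; "tau": joint torques, N m; "eef_pos": TCP position; "tool_rot": TCP orientation; "ft_force": force on the tool from outside, world axes, zero at the start; "ft_torque": the same for the moment, N m; "grip_width": finger opening in m.
Only numpy, scipy, OpenCV 4.12 (cv2) and the standard library are available. Lean on these libraries where they do the work, as an engineer would, in place of code of your own. Each camera call takes 0.05 s, during which the arm holds its last target.

## Task

Lay the three short wooden rounds side by side on the bed of the stacking clamp, then wind the handwheel clockwise until the sliding jaw is right up against its stop collar, so that the row is closed up. Then stack every long round that is on the bench on top as a pyramid, each one saddled in the gap between two rounds below (two gaps in the second layer, the third one on top of those two), all lined up with the row and centred over it lengthwise. Leave the other things on the bench where they are.

Things in the scene. Friction and masses are not known exactly. Their poses are not given: they have to be found in the camera images.
- clamp: Grey clamp fixed to the bench. Origin on the bench top below the middle of the closed row. z up; y along the row, from the fixed wooden cheek (inner face y = -61 mm) to the gearbox and handwheel at +y; x across: the rounds' axes lie along x. Bed plate top at z = 12 mm, x -45 to 85, y -75 to 260 mm. Cheek and jaw: 70 mm wide, 20 mm thick, top z = 62 mm. Gearbox y 152 to 238, top z = 78 mm.
- row_mid (a point): Centre of the middle short round in the closed row, 32 mm above the bench (axes as the clamp's). With the jaw at its stop the bed is 122 mm long: three rounds of 40 mm and 2 mm of play, so the outer two are 40 mm to either side along y. The near side (-x) of the row is open.
- gap_cheek (a point): Where a round's centre comes to lie when saddled in the second-layer gap nearer the fixed cheek: 20 mm to -y of row_mid, 66.5 mm above the bench (axes as the clamp's).
- gap_jaw (a point): The same for the second-layer gap nearer the jaw: 20 mm to +y of row_mid, 66.5 mm above the bench.
- peak (a point): Where the third long round's centre comes to lie, saddled on the two of the second layer: above row_mid, 101 mm above the bench.
- stop (a point): Stop collar (26 mm diameter, 18 mm long) on the steel guide rod (12 mm diameter, x = 68 mm, z = 30 mm) along the far side; this point is the middle of its end face, which a steel lug of the jaw meets.
- jaw (a joint): Sliding jaw, m: how far it still is from its stop (0 = touching the stop collar; 0.052 = fully open). Its inner face is at the clamp's y = 61 mm + this. Moved only by the handwheel; it pushes the rounds that lie in its way along the bed.
- wheel (a joint): Handwheel, rad: 0 = jaw at the stop, a hard end; one full turn moves the jaw 20 mm (jaw = 0.00318 x wheel). Positive is anticlockwise seen from above, which opens the jaw; winding clockwise closes it. It starts between 10.5 and 15.5 rad (1.7 to 2.5 turns to wind). Light to turn (about 1 N at the handle) and stays where it is left.
- wheel_axis (a point): Point on the vertical axis of the handwheel at the height of the handle's grip point (134 mm above the bench). Wheel: steel ring of radius 58 mm (rod 12 mm thick, z = 94 to 106 mm) above the gearbox (x -52 to 52 mm in the clamp's frame, with a low step, 52 mm high, on to x = 81 mm).
- crank (a point): Grip point of the handwheel's upright black handle: a cylinder 22 mm in diameter, from z = 106 to 152 mm; this point is on its axis at z = 134 mm, 58 mm from the wheel axis. The handle spins freely on its own axis, so that it can be held with a fixed gripper direction and carried round the circle.
- short1: Short round: plain light-wood cylinder, 40 mm diameter, 50 mm long, 45 g. Origin at its centre, x along its axis (it may roll about x). Starts lying on the bench (centre at z = 20 mm). Can be gripped end to end (50 mm).
- short2: Short round: plain light-wood cylinder, 40 mm diameter, 50 mm long, 45 g. Origin at its centre, x along its axis (it may roll about x). Starts lying on the bench (centre at z = 20 mm). Can be gripped end to end (50 mm).
- short3: Short round: plain light-wood cylinder, 40 mm diameter, 50 mm long, 45 g. Origin at its centre, x along its axis (it may roll about x). Starts lying on the bench (centre at z = 20 mm). Can be gripped end to end (50 mm).
- long1: Long round: plain light-wood cylinder, 40 mm diameter, 68 mm long, about 60 g. Origin at its centre, x along its axis (it may roll about x). Starts lying on the bench (centre at z = 20 mm). Can be gripped end to end (68 mm). Two or three long rounds are there; None if absent.
- long2: Long round: plain light-wood cylinder, 40 mm diameter, 68 mm long, about 60 g. Origin at its centre, x along its axis (it may roll about x). Starts lying on the bench (centre at z = 20 mm). Can be gripped end to end (68 mm). Two or three long rounds are there; None if absent.
- long3: Long round: plain light-wood cylinder, 40 mm diameter, 68 mm long, about 60 g. Origin at its centre, x along its axis (it may roll about x). Starts lying on the bench (centre at z = 20 mm). Can be gripped end to end (68 mm). Two or three long rounds are there; None if absent.
- offcut1: Square offcut, medium wood, 55 x 34 x 34 mm, among the rounds; not part of the job. Origin at the centre of its underside.
- offcut2: Flat dark-wood offcut, 70 x 45 x 18 mm, among the rounds; not part of the job. Origin at the centre of its underside.
- tin: Paint tin, 100 mm diameter, 115 mm tall, at the right; not part of the job. Origin at the centre of its underside.
- jar: Glass jar with steel cap, 64 mm diameter, 85 mm tall, at the left; not part of the job. Origin at the centre of its underside.
- tape: Roll of tape lying flat, 90 mm diameter, 48 mm tall, behind the clamp; not part of the job. Origin at the centre of its underside.
- batten_left: Low wooden batten fixed to the bench along x at the left of the rounds, 320 x 22 x 20 mm, which keeps a rolling round from running away. Origin at the centre of its underside.
- batten_right: Low wooden batten fixed to the bench along x at the right of the rounds, 320 x 22 x 20 mm, which keeps a rolling round from running away. Origin at the centre of its underside.
There are look-alikes about, which are no part of the job. What is shaped like the short1 but pink or turquoise is not meant.

How it is judged:
By the outcome, as a careful person would: the job done as asked, in the order asked, and still so for the second after the job is handed in, with the robot touching nothing.
Of long1, long2, long3 only 2 to 3 are there at a start; the rules pass over those that are not, and their reading is None.
At some moment in a run one of long1, long2, long3 may be knocked a few centimetres aside while the robot is not near it.
Once in a run the grip may slacken for a moment while it holds something.
It also fails if it takes over 210 s, if anything falls off the work surface, if the arm or the gripper's body presses on something with over 40 N, if the wrist force passes 120 N, or if a joint passes its speed limit or range.

## Working session

There is one attempt and no reset: what is moved stays moved. The work goes in short steps, Python scripts to look and compute and a tool call to move; the robot and the scene stay as the last step left them, time stands still between calls to the robot, and variables do not carry over. Pictures are saved under pics/ and viewed, and the job is handed in when it is done.

Besides the shell and the picture viewer there is one more tool, called after "Request:" in YAML: its name, and indented under it one key for each argument. send_rows: Moves the arm, as the interface text tells. Its arguments: {"type":"object","properties":{"deltas":{"type":"array","items":{"type":"object","properties":{"grip":{"type":"number"},"translation":{"type":"array","items":{"type":"number"}},"twist":{"type":"array","items":{"type":"number"}}}}}},"required":["deltas"]}

```bash
ls; mkdir -p pics
python3 - <<'E'
from workcell import bot,camera
import cv2
o=bot.get_obs(); print(o)
for n in("scene","side","wrist"):
    c=camera(n); cv2.imwrite(f"pics/{n}0.png",c["color"]); print(n,c["intrinsics"],c["k1"],c["xyz"],c["rotation"])
E
```

```text
pics
{'clock': 0.0, 'joint_pos': array([1.15498083e+00, 2.41433074e-01, 3.71829404e-03, 1.33520152e+00,
       1.61690338e-05, 1.57078534e+00]), 'joint_vel': array([ 0.00142016, -0.00054328, -0.00156471,  0.00106556,  0.00108602,
        0.00023904]), 'tau': array([-4.59149742e-04, -3.72319114e+01,  2.52408010e+01,  1.69328449e-02,
       -6.91414721e-05,  7.57820686e-06]), 'eef_pos': array([0.20170657, 0.45681363, 0.23040066]), 'tool_rot': array([ 2.06407677e-01,  9.78465506e-01, -1.03549172e-03, -2.26711706e-04]), 'ft_force': array([-0.27215559,  0.34931981,  0.25264911]), 'ft_torque': array([ 0.01888782, -0.03599098, -0.01572394]), 'grip_width': 0.08582344722304239}
scene [[433.00820119   0.         282.36202925]
 [  0.         433.00820119 203.01644051]
 [  0.           0.           1.        ]] -0.003957716428103951 [ 0.95937218 -0.6001649   1.06683654] [ 0.89968428  0.29591158 -0.10492334 -0.30330782]
side [[541.22913977   0.         280.87969255]
 [  0.         541.22913977 206.25126179]
 [  0.           0.           1.        ]] -0.2199876883871973 [ 0.36745881 -1.37666127  1.36787618] [ 0.91549309 -0.05957527  0.02247627 -0.39726314]
wrist [[350.11249236   0.         278.68672787]
 [  0.         350.11249236 209.30029086]
 [  0.           0.           1.        ]] -0.04584216405456449 [0.12996661 0.4878102  0.37394585] [0.82801461 0.53908227 0.08376416 0.12948231]
```

View pics/scene0.png

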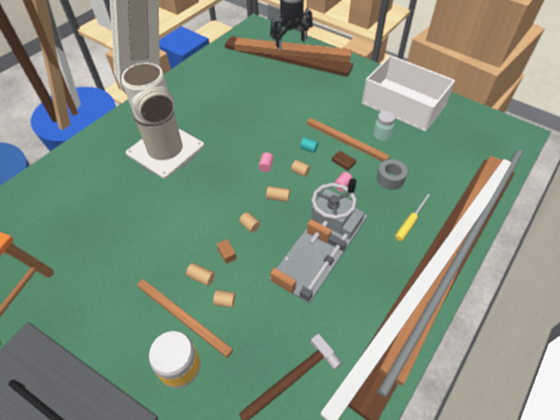

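View pics/side0.png

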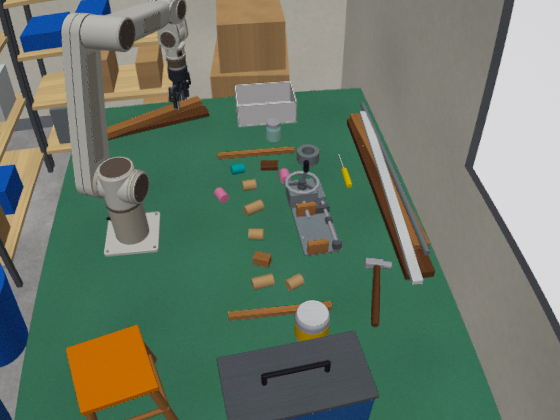

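View pics/wrist0.png

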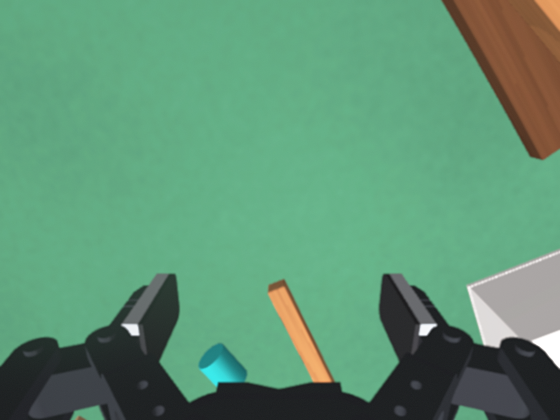

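The scene view shows three short rounds at about (300,168), (250,222), (224,298) and two long ones at (278,194), (200,273). The clamp is around (320,245), with its wheel at (334,203). Next I'll build helpers and zoom in.

```bash
cat > h.py <<'E'
import numpy as np, cv2
from scipy.spatial.transform import Rotation as R
from workcell import bot,camera
def ray(c,uv):
    K=c["intrinsics"];x=(uv[0]-K[0,2])/K[0,0];y=(uv[1]-K[1,2])/K[1,1]
    xd=np.array([x,y]);u=xd.copy()
    for _ in range(20): u=xd/(1+c["k1"]*(u@u))
    return np.array(c["xyz"]),R.from_quat(c["rotation"]).apply([u[0],u[1],1])
def onz(c,uv,z):
    o,d=ray(c,uv); return o+d*(z-o[2])/d[2]
def proj(c,P):
    p=R.from_quat(c["rotation"]).inv().apply(np.asarray(P)-c["xyz"]);u=p[:2]/p[2]
    u=u*(1+c["k1"]*(u@u));K=c["intrinsics"];return np.array([K[0,0]*u[0]+K[0,2],K[1,1]*u[1]+K[1,2]])
def two(c1,u1,c2,u2):
    o1,d1=ray(c1,u1);o2,d2=ray(c2,u2);d1=d1/np.linalg.norm(d1);d2=d2/np.linalg.norm(d2)
    A=np.array([d1,-d2]).T;t=np.linalg.lstsq(A,o2-o1,rcond=None)[0]
    a=o1+d1*t[0];b=o2+d2*t[1];return (a+b)/2,np.linalg.norm(a-b)
def crop(c,x0,y0,x1,y1,s,fn):
    im=cv2.resize(c["color"][y0:y1,x0:x1],None,fx=s,fy=s,interpolation=cv2.INTER_CUBIC);cv2.imwrite("pics/"+fn,im)
def tooldown(yaw):
    # tool y (jaw opening) direction at world angle yaw, pointing down
    y=np.array([np.cos(yaw),np.sin(yaw),0]);z=np.array([0,0,-1.]);x=np.cross(y,z);return R.from_matrix(np.array([x,y,z]).T)
def delta(P,yaw,o=None):
    o=o or bot.get_obs();r=R.from_quat(o["tool_rot"])
    best=None
    for k in(0,np.pi):
        rv=(r.inv()*tooldown(yaw+k)).as_rotvec(degrees=True)
        if best is None or np.linalg.norm(rv)<np.linalg.norm(best): best=rv
    return np.round(r.inv().apply(np.asarray(P)-o["eef_pos"]),4),np.round(best,2)
E
python3 - <<'E'
from h import *
c=camera("scene");s=camera("side")
crop(c,180,110,380,310,3,"c1.png");crop(s,200,130,360,300,4,"s1.png")
E
```

```text
(no output)
```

View pics/c1.png

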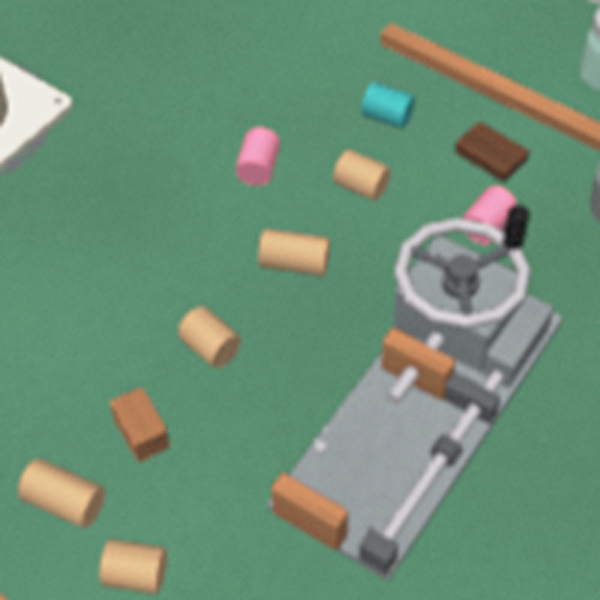

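View pics/s1.png

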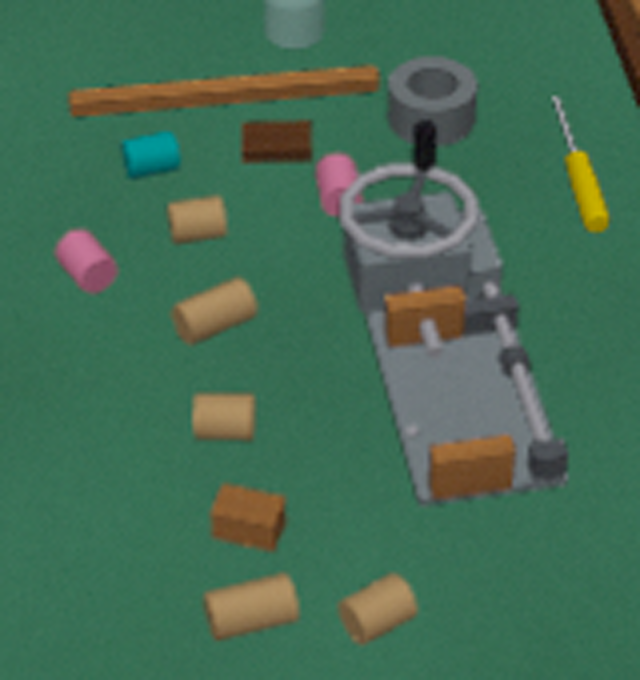

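The round poses are visible in both views, along with the clamp's cheek, jaw, wheel, and black handle, which is at scene crop (516,225).

```bash
cat >> h.py <<'E'
def rounds(c,dbg=None):
    hsv=cv2.cvtColor(c["color"],cv2.COLOR_BGR2HSV)
    m=cv2.inRange(hsv,(8,60,140),(24,175,255))
    m=cv2.morphologyEx(m,cv2.MORPH_OPEN,np.ones((2,2)))
    out=[]
    for k in cv2.findContours(m,cv2.RETR_EXTERNAL,cv2.CHAIN_APPROX_NONE)[0]:
        if cv2.contourArea(k)<40: continue
        M=cv2.moments(k);u=np.array([M["m10"],M["m01"]])/M["m00"]
        out.append((u,k))
    return out
E
python3 - <<'E'
from h import *
from scipy.optimize import least_squares
c=camera("scene");s=camera("side")
for n,cc in(("sc",c),("si",s)):
    for u,k in rounds(cc):
        p=onz(cc,u,.02)
        if not(.2<p[0]<.7 and -.35<p[1]<.35): continue
        g=np.array([onz(cc,q[0].astype(float),.02)[:2] for q in k]); r=cv2.minAreaRect((g*1000).astype(np.float32))
        print(n,u.round(1),p.round(3),"a",cv2.contourArea(k),[np.round(x) for x in r[1]],round(r[2]),cc["color"][int(u[1]),int(u[0])])
f=lambda u,v:((u+.5)/3-.5+180,(v+.5)/3-.5+110)
g=lambda u,v:((u+.5)/4-.5+200,(v+.5)/4-.5+130)
obs=[(c,f(386,578),(.085,-.075,.012)),(c,f(268,508),(-.045,-.075,.012)),(c,f(561,318),(.085,.26,.012)),
(c,f(343,523),(.035,-.081,.062)),(c,f(276,480),(-.035,-.081,.062)),
(s,g(422,503),(-.045,-.075,.012)),(s,g(566,480),(.085,-.075,.012)),(s,g(432,456),(-.035,-.081,.062)),(s,g(512,438),(.035,-.061,.062))]
def tf(q,P):
    cy,sy=np.cos(q[2]),np.sin(q[2]);return np.array([q[0]+cy*P[0]-sy*P[1],q[1]+sy*P[0]+cy*P[1],P[2]])
fun=lambda q:np.concatenate([proj(a,tf(q,P))-b for a,b,P in obs])
r=least_squares(fun,[.5,0,0]);print(r.x,np.degrees(r.x[2]));print(r.fun.reshape(-1,2).round(1))
q=r.x
P,e=two(c,f(516,212),s,g(425,126));print("handle top",P,e,"axis",tf(q,(0,.195,.134)))
dd=P[:2]-tf(q,(0,.195,0))[:2];print(np.linalg.norm(dd))
E
```

```text
sc [224.4 299. ] [ 0.54  -0.305  0.02 ] a 257.5 [np.float64(53.0), np.float64(41.0)] 28 [146 195 230]
sc [283.4 278.1] [ 0.628 -0.165  0.02 ] a 204.5 [np.float64(72.0), np.float64(28.0)] 2 [ 96 138 198]
sc [199.6 274.2] [ 0.437 -0.29   0.02 ] a 310.5 [np.float64(75.0), np.float64(40.0)] 11 [147 196 230]
sc [226.4 249.5] [ 0.445 -0.188  0.02 ] a 194.0 [np.float64(36.0), np.float64(57.0)] 64 [ 88 126 182]
sc [319.6 228.4] [0.617 0.027 0.02 ] a 175.0 [np.float64(72.0), np.float64(35.0)] 4 [ 93 137 197]
sc [248.8 221.5] [ 0.435 -0.076  0.02 ] a 180.5 [np.float64(42.0), np.float64(57.0)] 83 [146 194 230]
sc [278.6 194.2] [0.444 0.058 0.02 ] a 228.5 [np.float64(71.0), np.float64(46.0)] 26 [135 183 221]
sc [300.4 168. ] [0.436 0.187 0.02 ] a 147.5 [np.float64(56.0), np.float64(46.0)] 6 [144 191 227]
si [296.  281.2] [ 0.545 -0.3    0.02 ] a 113.5 [np.float64(50.0), np.float64(36.0)] 25 [ 98 142 172]
si [263.8 281.1] [ 0.444 -0.286  0.02 ] a 159.0 [np.float64(67.0), np.float64(37.0)] 11 [ 94 138 168]
si [318.5 242.9] [ 0.646 -0.145  0.02 ] a 59.0 [np.float64(68.0), np.float64(19.0)] 3 [ 56 106 153]
si [256.5 233.9] [ 0.44  -0.075  0.02 ] a 102.0 [np.float64(38.0), np.float64(49.0)] 82 [100 143 173]
si [307.  205.2] [0.637 0.046 0.02 ] a 42.5 [np.float64(65.0), np.float64(18.0)] 3 [ 54 101 149]
si [254.9 206.5] [0.448 0.064 0.02 ] a 104.0 [np.float64(67.0), np.float64(37.0)] 23 [ 97 140 169]
si [250.  184.3] [0.441 0.19  0.02 ] a 70.0 [np.float64(41.0), np.float64(46.0)] 86 [ 97 140 169]
[ 0.63244573 -0.10571796  0.0527809 ] 3.0241226023504058
[[ 1.4 -0.6]
 [-0.2 -1.8]
 [ 1.3 -0.9]
 [-1.5  1.2]
 [-1.7  2.1]
 [-0.7 -1.1]
 [ 0.8 -0.8]
 [ 0.6  1.4]
 [-0.2 -1.3]]
handle top [0.64388749 0.13071186 0.15675305] 0.0012768471614884762 axis [0.62215823 0.08901048 0.134     ]
0.04702303760607569
```

Run:
```python
from h import *
o=bot.get_obs();w=camera("wrist");r=R.from_quat(o["tool_rot"])
print("tool axes world (cols)\n",r.as_matrix().round(3))
print("cam in tool",r.inv().apply(w["xyz"]-o["eef_pos"]).round(4),"\n",(r.inv()*R.from_quat(w["rotation"])).as_matrix().round(3))
print(delta((.50,-.05,.33),0.05))
```

```text
tool axes world (cols)
 [[-0.915  0.404 -0.   ]
 [ 0.404  0.915 -0.   ]
 [-0.    -0.    -1.   ]]
cam in tool [ 0.0781 -0.001  -0.1434] 
 [[-0.001 -0.952 -0.305]
 [ 1.    -0.001  0.001]
 [-0.001 -0.305  0.952]]
(array([-0.4776, -0.3437, -0.0987]), array([-1.000e-02,  1.000e-02,  6.331e+01]))
```

Request:
send_rows:
  deltas:
    - {"grip": 1,"translation": [-0.05,-0.05,-0.05],"twist": [0,0,-10.7]}
    - {"grip": 1,"translation": [-0.1,-0.09,-0.1],"twist": [0,0,-21.4]}
    - {"grip": 1,"translation": [-0.15,-0.14,-0.13],"twist": [0,0,-32.1]}
    - {"grip": 1,"translation": [-0.2,-0.18,-0.15],"twist": [0,0,-42.8]}
    - {"grip": 1,"translation": [-0.25,-0.23,-0.15],"twist": [0,0,-53.5]}

```text
clock: 1.02
eef_pos: [0.3044, 0.2279, 0.3643]
tool_rot: [-0.221, 0.975, 0.0, 0.001]
ft_force: [0.0, -0.7, -0.0]
grip_width: 0.0854
```

Run:
```python
from h import *
o=bot.get_obs();print(o["clock"],o["eef_pos"],o["joint_pos"].round(2))
print(delta((.50,-.27,.38),np.pi+0.05))
```

```text
1.025 [0.30436155 0.22788494 0.36427448] [ 0.64 -0.02  0.05  1.64 -0.    0.2 ]
(array([ 0.0378, -0.5336, -0.0159]), array([ -0.08,   0.15, -67.36]))
```

Request:
send_rows:
  deltas:
    - {"grip": 1,"translation": [0.004,-0.06,-0.01],"twist": [0,0,-10.7]}
    - {"grip": 1,"translation": [0.008,-0.12,-0.016],"twist": [0,0,-21.4]}
    - {"grip": 1,"translation": [0.012,-0.18,-0.016],"twist": [0,0,-32.1]}
    - {"grip": 1,"translation": [0.016,-0.24,-0.016],"twist": [0,0,-42.8]}
    - {"grip": 1,"translation": [0.021,-0.3,-0.016],"twist": [0,0,-53.5]}

```text
clock: 1.65
eef_pos: [0.3954, 0.0017, 0.3802]
tool_rot: [-0.556, 0.831, -0.0, 0.002]
ft_force: [0.9, 0.3, -0.0]
grip_width: 0.0851
```

Run:
```python
from h import *
o=bot.get_obs();print(o["clock"],o["eef_pos"],o["joint_pos"].round(2))
print(delta((.50,-.27,.38),np.pi+0.05))
```

```text
1.65 [0.39541977 0.00165339 0.38019534] [ 0.    0.01  0.12  1.68  0.   -1.18]
(array([ 2.113e-01, -2.002e-01,  1.000e-04]), array([ -0.18,   0.12, -25.28]))
```

Request:
send_rows:
  deltas:
    - {"grip": 1,"translation": [0.042,-0.04,0],"twist": [0,0,-8]}
    - {"grip": 1,"translation": [0.084,-0.08,0],"twist": [0,0,-16]}
    - {"grip": 1,"translation": [0.126,-0.12,0],"twist": [0,0,-25.3]}
    - {"grip": 1,"translation": [0.169,-0.16,0],"twist": [0,0,-25.3]}
    - {"grip": 1,"translation": [0.211,-0.2,0],"twist": [0,0,-25.3]}

```text
clock: 2.28
eef_pos: [0.5003, -0.2716, 0.3802]
tool_rot: [0.725, -0.689, 0.001, -0.002]
ft_force: [1.0, 0.5, 0.2]
grip_width: 0.0852
```

Run:
```python
from h import *
o=bot.get_obs();print(o["clock"],o["eef_pos"],o["joint_pos"].round(2))
w=camera("wrist");cv2.imwrite("pics/w1.png",w["color"]);print(w["xyz"],w["rotation"])
```

```text
2.275 [ 0.50026446 -0.27164824  0.38021249] [-0.5   0.39  0.59  1.77  0.   -2.12]
[ 0.50319957 -0.35074557  0.52356882] [-0.02459652  0.98752229  0.15553679 -0.00174687]
```

View pics/w1.png

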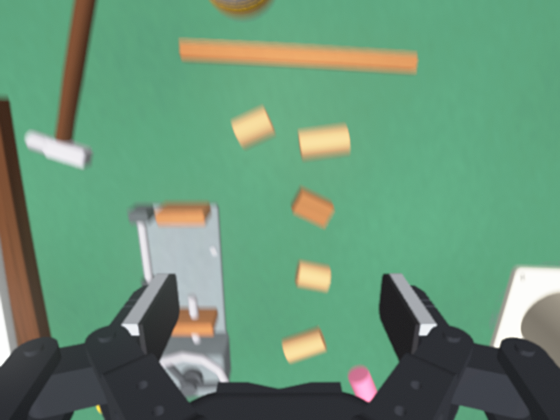

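The wrist view shows the short at (252,127), long at (324,141), offcut at (313,207), short at (314,276), long at (304,345), cheek at (183,214), and jaw at (193,322).

Run:
```python
from h import *
w=camera("wrist")
for u,k in rounds(w):
    p=onz(w,u,.02)
    if not(.2<p[0]<.8 and -.4<p[1]<.35): continue
    g=np.array([onz(w,q[0].astype(float),.02)[:2] for q in k]); r=cv2.minAreaRect((g*1000).astype(np.float32))
    print(u.round(1),p.round(4),"a",cv2.contourArea(k),[np.round(x) for x in r[1]],round(r[2],1))
crop(w,120,190,240,350,5,"w1c.png")
```

```text
[306.6 353.9] [0.4378 0.0655 0.02  ] a 890.5 [np.float64(76.0), np.float64(49.0)] 25.2
[195.9 332.6] [0.6294 0.0301 0.02  ] a 1018.5 [np.float64(85.0), np.float64(55.0)] 3.1
[316.  285.4] [ 0.4322 -0.0706  0.02  ] a 740.5 [np.float64(44.0), np.float64(56.0)] 81.0
[184.4 224.7] [ 0.6408 -0.1659  0.02  ] a 994.5 [np.float64(83.0), np.float64(34.0)] 2.7
[315.7 217.6] [ 0.4416 -0.1861  0.02  ] a 911.0 [np.float64(41.0), np.float64(60.0)] 66.3
[326.3 152.3] [ 0.4339 -0.2853  0.02  ] a 1254.0 [np.float64(71.0), np.float64(39.0)] 10.7
[255.1 138.2] [ 0.536  -0.3006  0.02  ] a 950.0 [np.float64(53.0), np.float64(38.0)] 26.8
[299.9  66.8] [ 0.4787 -0.3977  0.02  ] a 3982.0 [np.float64(23.0), np.float64(319.0)] 89.9
```

View pics/w1c.png

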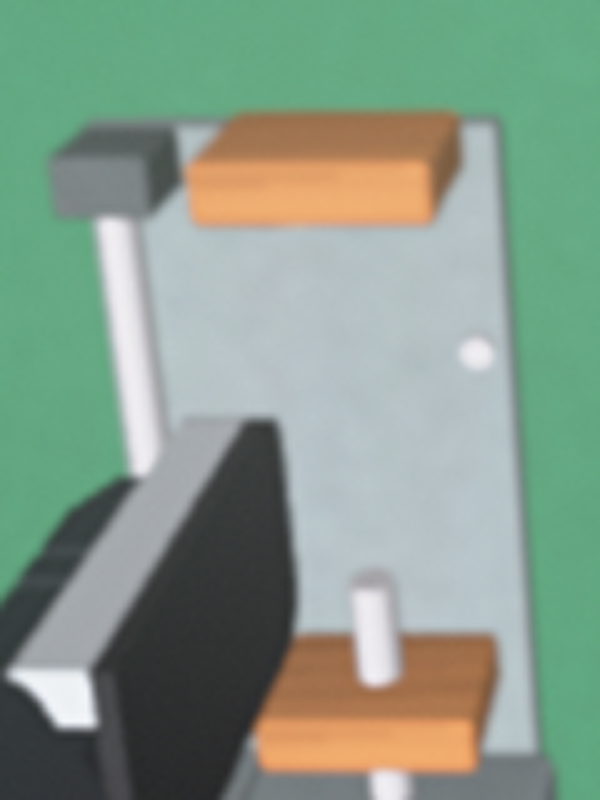

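Request:
send_rows:
  deltas:
    - {"grip": 1,"translation": [0.05,0,0],"twist": [0,0,0]}
    - {"grip": 1,"translation": [0.05,0,0],"twist": [0,0,0]}
    - {"grip": 1,"translation": [0.05,0,0],"twist": [0,0,0]}

```text
clock: 2.75
eef_pos: [0.503, -0.3241, 0.3759]
tool_rot: [0.723, -0.691, -0.002, -0.001]
ft_force: [-0.3, -0.1, 0.4]
grip_width: 0.0855
```

Run:
```python
from h import *
w=camera("wrist");o=bot.get_obs();print(o["eef_pos"],w["xyz"],abs(o["joint_vel"]).max())
for u,k in rounds(w):
    p=onz(w,u,.02)
    if not(.2<p[0]<.8 and -.4<p[1]<.35): continue
    g=np.array([onz(w,q[0].astype(float),.02)[:2] for q in k]); r=cv2.minAreaRect((g*1000).astype(np.float32))
    print(u.round(1),p.round(4),"a",cv2.contourArea(k),[np.round(x) for x in r[1]],round(r[2],1))
import pickle;pickle.dump({k:w[k] for k in w},open("w2.pkl","wb"))
crop(w,100,150,250,330,5,"w2c.png")
```

```text
[ 0.50310776 -0.32366555  0.37649629] [ 0.50628813 -0.40351832  0.51909738] 0.017173041060837512
[305.2 373.2] [0.4378 0.0647 0.02  ] a 819.5 [np.float64(76.0), np.float64(51.0)] 22.5
[197.  354.6] [0.63   0.0324 0.02  ] a 1004.5 [np.float64(86.0), np.float64(60.0)] 3.2
[314.  308.6] [ 0.4326 -0.0709  0.02  ] a 701.5 [np.float64(45.0), np.float64(56.0)] 81.2
[185.5 252.5] [ 0.6415 -0.164   0.02  ] a 1040.0 [np.float64(84.0), np.float64(40.0)] 2.8
[313.6 244.3] [ 0.442  -0.1868  0.02  ] a 889.5 [np.float64(44.0), np.float64(61.0)] 66.5
[323.7 182.5] [ 0.4346 -0.2855  0.02  ] a 1191.0 [np.float64(71.0), np.float64(40.0)] 10.5
[254.1 169.2] [ 0.5369 -0.3008  0.02  ] a 915.0 [np.float64(54.0), np.float64(39.0)] 27.3
[297.6 100.4] [ 0.4798 -0.3989  0.02  ] a 3625.5 [np.float64(22.0), np.float64(319.0)] 89.9
```

View pics/w2c.png

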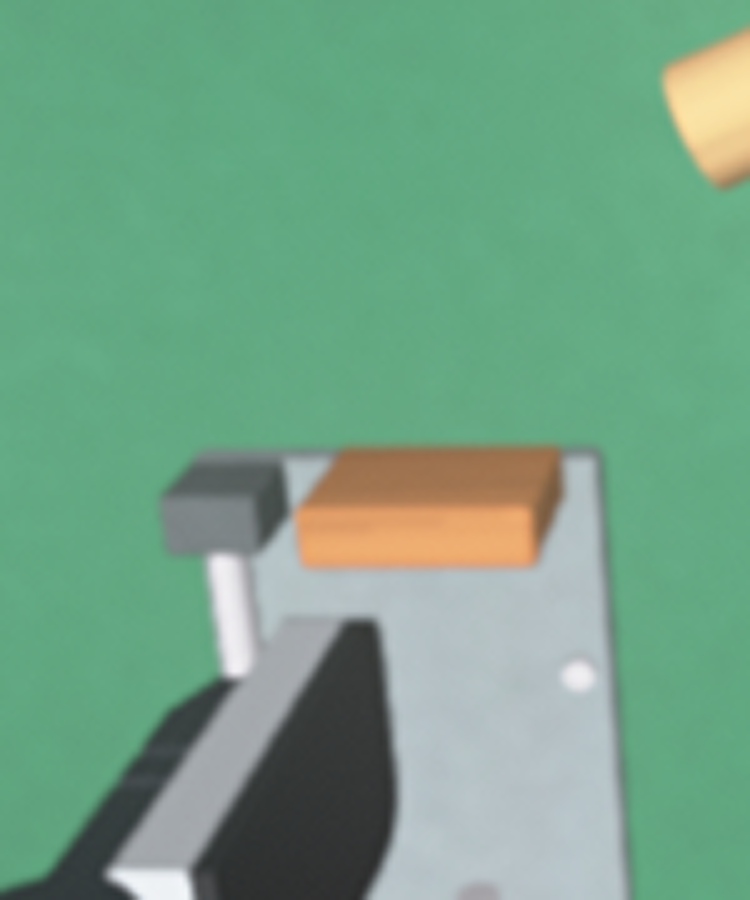

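```bash
cat >> h.py <<'E'
def tf(q,P):
    cy,sy=np.cos(q[2]),np.sin(q[2]);return np.array([q[0]+cy*P[0]-sy*P[1],q[1]+sy*P[0]+cy*P[1],P[2]])
E
python3 - <<'E'
from h import *
import pickle
from scipy.optimize import least_squares
w=pickle.load(open("w2.pkl","rb"))
f=lambda u,v:((u+.5)/5-.5+100,(v+.5)/5-.5+150)
obs=[((537,505),(-.035,-.081,.062)),((296,508),(.035,-.081,.062)),((537,567),(-.035,-.061,.062)),((303,567),(.035,-.061,.062)),((601,452),(-.045,-.075,.012))]
fun=lambda q:np.concatenate([proj(w,tf(q,P))-f(*b) for b,P in obs])
r=least_squares(fun,[.63,-.1,.05]);print(r.x,np.degrees(r.x[2]));print(r.fun.reshape(-1,2).round(2))
p=onz(w,f(601,452),.012);p2=onz(w,f(628,890),.012);d=p2-p;print("edge dir",np.degrees(np.arctan2(-d[0],d[1])))
print(delta((.537,-.301,.10),np.pi+np.radians(27)))
E
```

```text
[ 0.62975722 -0.10606885  0.05609495] 3.214003606034646
[[-0.17 -0.24]
 [-0.42 -0.42]
 [ 0.9  -0.03]
 [-0.14  0.34]
 [-0.19  0.42]]
edge dir 2.6170826887300995
(array([-0.0204, -0.035 ,  0.2765]), array([-1.000e-02,  1.500e-01, -2.438e+01]))
```

Request:
send_rows:
  deltas:
    - {"grip": 1,"translation": [-0.01,-0.017,0.05],"twist": [0,0.1,-10]}
    - {"grip": 1,"translation": [-0.02,-0.035,0.11],"twist": [0,0.15,-20]}
    - {"grip": 1,"translation": [-0.02,-0.035,0.17],"twist": [0,0.15,-24.4]}
    - {"grip": 1,"translation": [-0.02,-0.035,0.23],"twist": [0,0.15,-24.4]}
    - {"grip": 1,"translation": [-0.02,-0.035,0.277],"twist": [0,0.15,-24.4]}

```text
clock: 3.42
eef_pos: [0.5366, -0.2991, 0.0984]
tool_rot: [0.853, -0.521, -0.0, -0.0]
ft_force: [-0.0, 0.0, 0.3]
grip_width: 0.0854
```

Run:
```python
from h import *
w=camera("wrist");cv2.imwrite("pics/w3.png",w["color"])
print(delta((.537,-.301,.005),np.pi+np.radians(27)))
```

```text
(array([ 0.0061, -0.0024,  0.0865]), array([0.34, 0.55, 0.14]))
```

View pics/w3.png

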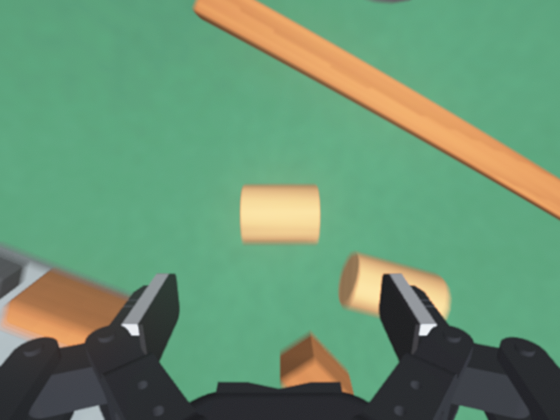

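The short is centred at (280,214) and its axis is level in the picture. The neighbouring long's edge at (345,255) clears the finger. Descending.

Request:
send_rows:
  deltas:
    - {"grip": 0.85,"translation": [0.006,-0.0024,0.045],"twist": [0.3,0.5,0]}
    - {"grip": 0.85,"translation": [0.006,-0.0024,0.087],"twist": [0.3,0.5,0]}
    - {"grip": 0.85,"translation": [0.006,-0.0024,0.087],"twist": [0.3,0.5,0]}
    - {"grip": 0.3,"translation": [0.006,-0.0024,0.087],"twist": [0.3,0.5,0]}
    - {"grip": 0.3,"translation": [0.006,-0.0024,0.087],"twist": [0.3,0.5,0]}

```text
clock: 4.1
eef_pos: [0.5395, -0.302, 0.0081]
tool_rot: [0.853, -0.521, 0.003, -0.0]
ft_force: [1.5, 0.2, 4.6]
grip_width: 0.0492
```

Request:
send_rows:
  deltas:
    - {"grip": 0.3,"translation": [0,0,0],"twist": [0,0,0]}
    - {"grip": 0.3,"translation": [0,0,0],"twist": [0,0,0]}
    - {"grip": 0.3,"translation": [0,0,0],"twist": [0,0,0]}

```text
clock: 4.47
eef_pos: [0.5394, -0.302, 0.0083]
tool_rot: [0.853, -0.521, 0.003, -0.0]
ft_force: [0.0, -0.8, -0.3]
grip_width: 0.0494
```

```bash
cat >> h.py <<'E'
Q=(.630,-.106,.054)
def cl(x,y,z,q=None): return tf(q or Q,(x,y,z))
E
python3 - <<'E'
from h import *
print(cl(0,-.04,.12),delta(cl(0,-.04,.12),np.pi+Q[2]))
E
```

```text
[ 0.63215895 -0.14594169  0.12      ] (array([-0.0961, -0.1541, -0.1117]), array([-0.21, -0.21, 24.06]))
```

Request:
send_rows:
  deltas:
    - {"grip": 0.3,"translation": [0,0,-0.05],"twist": [0,0,0]}
    - {"grip": 0.3,"translation": [-0.01,-0.02,-0.1],"twist": [-0.2,-0.2,5]}
    - {"grip": 0.3,"translation": [-0.036,-0.06,-0.112],"twist": [-0.2,-0.2,12]}
    - {"grip": 0.3,"translation": [-0.066,-0.108,-0.112],"twist": [-0.2,-0.2,20]}
    - {"grip": 0.3,"translation": [-0.0961,-0.1541,-0.1117],"twist": [-0.2,-0.2,24]}

```text
clock: 5.1
eef_pos: [0.6328, -0.1448, 0.1203]
tool_rot: [0.725, -0.689, 0.0, -0.0]
ft_force: [0.2, -1.0, -1.1]
grip_width: 0.0494
```

Request:
send_rows:
  deltas:
    - {"grip": 0.3,"translation": [0,0,0],"twist": [0,0,0]}

```text
clock: 5.22
eef_pos: [0.6342, -0.1407, 0.1196]
tool_rot: [0.727, -0.687, -0.0, -0.0]
ft_force: [-0.5, -0.1, -0.6]
grip_width: 0.0492
```

Run:
```python
from h import *
w=camera("wrist");cv2.imwrite("pics/w4.png",w["color"])
import pickle;pickle.dump(w,open("w4.pkl","wb"))
o=bot.get_obs();print(o["eef_pos"],o["grip_width"])
print(delta(cl(0,-.04,.021),np.pi+Q[2]))
```

```text
[ 0.63330047 -0.14255996  0.11960262] 0.04890027865897062
(array([0.0033, 0.0013, 0.0986]), array([ 0.02, -0.01,  0.09]))
```

View pics/w4.png

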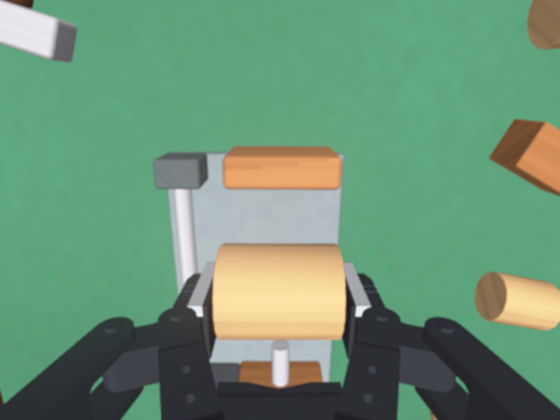

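Run:
```python
from h import *
w=camera("wrist");crop(w,140,130,360,230,3.5,"w4c.png")
import pickle;pickle.dump(w,open("w4.pkl","wb"))
o=bot.get_obs();print(o["eef_pos"])
```

```text
[ 0.63261174 -0.14401438  0.1196482 ]
```

View pics/w4c.png

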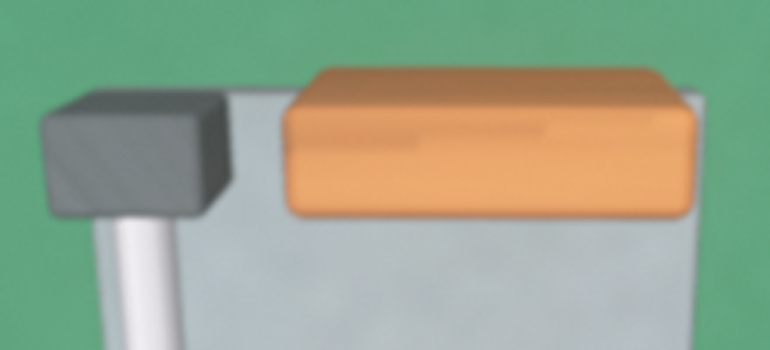

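Run:
```python
from h import *
import pickle
from scipy.optimize import least_squares
w=pickle.load(open("w4.pkl","rb"))
f=lambda u,v:((u+.5)/3.5-.5+140,(v+.5)/3.5-.5+130)
obs=[((695,107),(-.035,-.081,.062)),((284,107),(.035,-.081,.062)),((694,217),(-.035,-.061,.062)),((287,217),(.035,-.061,.062)),((704,93),(-.045,-.075,.012))]
fun=lambda q:np.concatenate([proj(w,tf(q,P))-f(*b) for b,P in obs])
r=least_squares(fun,[.63,-.1,.05]);print(r.x,np.degrees(r.x[2]));print(r.fun.reshape(-1,2).round(2))
# check fingers: round ends in this image
print(proj(w,cl(0,-.04,.032)),delta(cl(0,-.04,.021),np.pi+Q[2]))
```

```text
[ 0.63053293 -0.10631497  0.05426983] 3.109432307543272
[[ 1.78 -0.81]
 [-1.88 -0.85]
 [ 0.3   1.18]
 [-1.04  1.15]
 [ 1.02 -0.3 ]]
[280.0588073  211.20738311] (array([0.0019, 0.0005, 0.0986]), array([ 0.04, -0.02, -0.02]))
```

Request:
send_rows:
  deltas:
    - {"grip": 0.3,"translation": [0.002,0.0005,0.04],"twist": [0,0,0]}
    - {"grip": 0.3,"translation": [0.002,0.0005,0.08],"twist": [0,0,0]}
    - {"grip": 0.3,"translation": [0.002,0.0005,0.098],"twist": [0,0,0]}
    - {"grip": 0.3,"translation": [0.002,0.0005,0.098],"twist": [0,0,0]}
    - {"grip": 0.3,"translation": [0.002,0.0005,0.098],"twist": [0,0,0]}

```text
clock: 5.95
eef_pos: [0.6309, -0.1461, 0.0212]
tool_rot: [0.726, -0.688, -0.001, 0.001]
ft_force: [-2.2, 4.2, -2.9]
grip_width: 0.0492
```

Run:
```python
from h import *
import pickle
o=bot.get_obs();print(o["eef_pos"],o["grip_width"],o["ft_force"])
print(delta(cl(0,-.04,.021),np.pi+Q[2]))
w=pickle.load(open("w4.pkl","rb"))
for z in(.03,.037,.045):
  p=onz(w,(280,345),z)-np.array([*Q[:2],0]);c,s=np.cos(Q[2]),np.sin(Q[2]);print(z,c*p[0]+s*p[1],-s*p[0]+c*p[1])
```

```text
[ 0.63093693 -0.14609794  0.02119757] 0.04920904208269675 [-2.24638032  4.23507415 -2.92072755]
(array([-0.0001, -0.0012,  0.0002]), array([ 0.16,  0.07, -0.06]))
0.03 -0.00016911754093137162 0.07402244465996942
0.037 -0.00013307090111848224 0.06832587915377672
0.045 -9.187474133224346e-05 0.061815518575270775
```

Request:
send_rows:
  deltas:
    - {"grip": 0.3,"translation": [0,-0.0012,0.0005],"twist": [0.1,0,0]}
    - {"grip": 0.75,"translation": [0,-0.0012,0.0005],"twist": [0.1,0,0]}
    - {"grip": 0.75,"translation": [0,-0.0012,0.0005],"twist": [0.1,0,0]}
    - {"grip": 0.75,"translation": [0,-0.0012,-0.005],"twist": [0.1,0,0]}
    - {"grip": 0.75,"translation": [0,-0.0012,-0.05],"twist": [0.1,0,0]}

```text
clock: 6.58
eef_pos: [0.6295, -0.1459, 0.0684]
tool_rot: [0.725, -0.688, -0.004, 0.002]
ft_force: [0.3, -0.2, -0.5]
grip_width: 0.064
```

Run:
```python
from h import *
o=bot.get_obs();print(o["eef_pos"],o["grip_width"],o["ft_force"])
print(delta((.436,-.072,.15),np.pi+np.radians(-8.5)))
```

```text
[ 0.62945834 -0.14585221  0.06835961] 0.06402866292627474 [ 0.28092057 -0.23310556 -0.53104457]
(array([-0.0841,  0.19  , -0.0798]), array([ 0.51,  0.11, 11.51]))
```

Request:
send_rows:
  deltas:
    - {"grip": 0.75,"translation": [0,0,-0.05],"twist": [0.5,0,0]}
    - {"grip": 0.85,"translation": [-0.02,0.04,-0.08],"twist": [0.5,0,3]}
    - {"grip": 0.85,"translation": [-0.04,0.09,-0.08],"twist": [0.5,0,6]}
    - {"grip": 0.85,"translation": [-0.064,0.142,-0.08],"twist": [0.5,0.1,11.5]}
    - {"grip": 0.85,"translation": [-0.084,0.19,-0.08],"twist": [0.5,0.1,11.5]}

```text
clock: 7.2
eef_pos: [0.4346, -0.0718, 0.1511]
tool_rot: [-0.653, 0.758, -0.001, 0.0]
ft_force: [0.3, 0.2, 0.3]
grip_width: 0.0724
```

Request:
send_rows:
  deltas:
    - {"grip": 0.85,"translation": [0,0,0.02],"twist": [0,0,0]}

```text
clock: 7.32
eef_pos: [0.4325, -0.0712, 0.1329]
tool_rot: [-0.653, 0.757, -0.002, 0.001]
ft_force: [0.8, -0.0, -0.7]
grip_width: 0.0723
```

```bash
cat >> h.py <<'E'
def wr(w,zc=.02,fn=None,xr=(.2,.8)):
    for u,k in rounds(w):
        p=onz(w,u,zc)
        if not(xr[0]<p[0]<xr[1] and -.38<p[1]<.35) or u[1]>290: continue
        g=np.array([onz(w,q[0].astype(float),zc)[:2] for q in k]); r=cv2.minAreaRect((g*1000).astype(np.float32))
        print(u.round(1),p.round(4),"a",cv2.contourArea(k),[np.round(x) for x in r[1]],round(r[2],1))
    if fn: cv2.imwrite("pics/"+fn,w["color"])
E
python3 - <<'E'
from h import *
w=camera("wrist");wr(w,.02,"w5.png")
o=bot.get_obs();print(o["eef_pos"])
E
```

```text
[273.6 202. ] [ 0.4363 -0.0744  0.02  ] a 3385.0 [np.float64(40.0), np.float64(53.0)] 81.6
[ 14.7 150.8] [ 0.6231 -0.1431  0.02  ] a 1224.0 [np.float64(49.0), np.float64(32.0)] 68.1
[231.6  38.7] [ 0.4467 -0.1919  0.02  ] a 4725.5 [np.float64(36.0), np.float64(58.0)] 66.2
[ 0.43223071 -0.07138732  0.13017511]
```

View pics/w5.png

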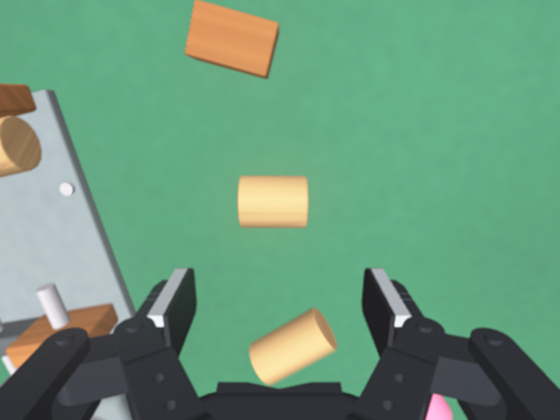

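The second short is at (273,202), and short A sits on the bed beside the cheek at (15,146).

Run:
```python
from h import *
print(delta((.4355,-.074,.008),np.pi+np.radians(-8.4)))
```

```text
(array([ 0.002 , -0.0035,  0.1222]), array([-0.07, -0.05, -0.11]))
```

Request:
send_rows:
  deltas:
    - {"grip": 0.85,"translation": [0.002,-0.0035,0.05],"twist": [0,0,0]}
    - {"grip": 0.85,"translation": [0.002,-0.0035,0.1],"twist": [0,0,0]}
    - {"grip": 0.85,"translation": [0.002,-0.0035,0.1222],"twist": [0,0,0]}
    - {"grip": 0.85,"translation": [0.002,-0.0035,0.1222],"twist": [0,0,0]}
    - {"grip": 0.3,"translation": [0.002,-0.0035,0.1222],"twist": [0,0,0]}

```text
clock: 8.0
eef_pos: [0.437, -0.0744, 0.0091]
tool_rot: [-0.653, 0.758, -0.002, 0.001]
ft_force: [0.1, 0.3, 0.1]
grip_width: 0.0561
```

Request:
send_rows:
  deltas:
    - {"grip": 0.3,"translation": [0,0,0],"twist": [0,0,0]}
    - {"grip": 0.3,"translation": [0,0,0],"twist": [0,0,0]}
    - {"grip": 0.3,"translation": [0,0,0],"twist": [0,0,0]}

```text
clock: 8.38
eef_pos: [0.4378, -0.0745, 0.0099]
tool_rot: [-0.653, 0.758, -0.002, 0.001]
ft_force: [0.1, -0.4, 3.6]
grip_width: 0.0491
```

Run:
```python
from h import *
print(bot.get_obs()["eef_pos"],delta(cl(0,.001,.13),np.pi+Q[2]))
```

```text
[ 0.43778466 -0.07449983  0.00990693] (array([ 0.0019, -0.1952, -0.1191]), array([ -0.3,  -0.1, -11.6]))
```

Request:
send_rows:
  deltas:
    - {"grip": 0.3,"translation": [0,0,-0.05],"twist": [0,0,0]}
    - {"grip": 0.3,"translation": [0,-0.02,-0.1],"twist": [-0.3,-0.1,-3]}
    - {"grip": 0.3,"translation": [0.001,-0.08,-0.119],"twist": [-0.3,-0.1,-6]}
    - {"grip": 0.3,"translation": [0.002,-0.14,-0.119],"twist": [-0.3,-0.1,-11.6]}
    - {"grip": 0.3,"translation": [0.002,-0.195,-0.119],"twist": [-0.3,-0.1,-11.6]}

```text
clock: 9.0
eef_pos: [0.6318, -0.1055, 0.1307]
tool_rot: [0.726, -0.688, 0.001, -0.0]
ft_force: [0.2, -0.3, 0.1]
grip_width: 0.0489
```

Run:
```python
from h import *
print(bot.get_obs()["eef_pos"],delta(cl(0,.001,.05),np.pi+Q[2]))
```

```text
[ 0.63183728 -0.10550333  0.13069826] (array([-0.0006,  0.002 ,  0.0807]), array([-0.09, -0.02,  0.02]))
```

Request:
send_rows:
  deltas:
    - {"grip": 0.3,"translation": [0,0.002,0.01],"twist": [0,0,0]}
    - {"grip": 0.3,"translation": [-0.0006,0.002,0.05],"twist": [0,0,0]}
    - {"grip": 0.3,"translation": [-0.0006,0.002,0.0807],"twist": [0,0,0]}
    - {"grip": 0.3,"translation": [-0.0006,0.002,0.0807],"twist": [0,0,0]}

```text
clock: 9.5
eef_pos: [0.6259, -0.1043, 0.0466]
tool_rot: [0.726, -0.688, -0.003, 0.002]
ft_force: [0.2, 0.7, -1.1]
grip_width: 0.0493
```

Run:
```python
from h import *
w=camera("wrist");cv2.imwrite("pics/w6.png",w["color"])
o=bot.get_obs();print(o["eef_pos"],o["ft_force"],o["grip_width"],delta(cl(0,.001,.022),np.pi+Q[2]))
```

```text
[ 0.62786989 -0.10471026  0.04894446] [ 0.40403743 -0.02847477  0.06671296] 0.049421554751643865 (array([ 0.0004, -0.0021,  0.0269]), array([0.13, 0.03, 0.02]))
```

View pics/w6.png

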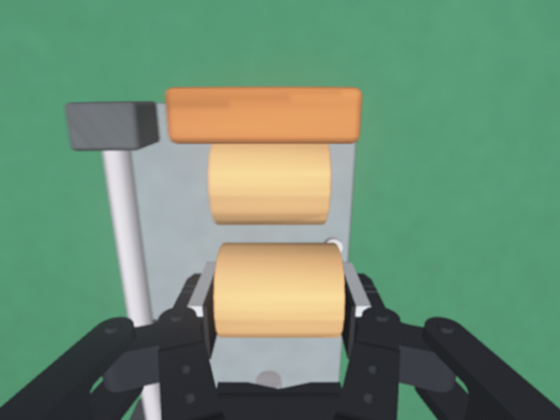

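Request:
send_rows:
  deltas:
    - {"grip": 0.3,"translation": [0.0004,-0.002,0.015],"twist": [0.1,0,0]}
    - {"grip": 0.3,"translation": [0.0004,-0.002,0.027],"twist": [0.1,0,0]}
    - {"grip": 0.3,"translation": [0.0004,-0.002,0.027],"twist": [0.1,0,0]}
    - {"grip": 0.3,"translation": [0.0004,-0.002,0.027],"twist": [0.1,0,0]}

```text
clock: 10.05
eef_pos: [0.6298, -0.105, 0.0219]
tool_rot: [0.726, -0.688, -0.0, -0.0]
ft_force: [0.8, 0.0, -0.1]
grip_width: 0.0493
```

Run:
```python
from h import *
o=bot.get_obs();print(o["eef_pos"],o["ft_force"],o["grip_width"],delta(cl(0,.001,.022),np.pi+Q[2]))
```

```text
[ 0.62979655 -0.10499358  0.0218962 ] [ 0.80798481  0.0068914  -0.13216031] 0.04929376722788849 (array([ 0.    , -0.0001, -0.0001]), array([0.03, 0.03, 0.02]))
```

Request:
send_rows:
  deltas:
    - {"grip": 0.3,"translation": [0,0,0.001],"twist": [0,0,0]}
    - {"grip": 0.75,"translation": [0,0,0.001],"twist": [0,0,0]}
    - {"grip": 0.75,"translation": [0,0,0.001],"twist": [0,0,0]}
    - {"grip": 0.75,"translation": [0,0,-0.005],"twist": [0,0,0]}
    - {"grip": 0.75,"translation": [0,0,-0.06],"twist": [0,0,0]}

```text
clock: 10.68
eef_pos: [0.626, -0.1044, 0.0778]
tool_rot: [0.726, -0.688, -0.005, 0.003]
ft_force: [1.5, -0.0, -0.6]
grip_width: 0.0641
```

Run:
```python
from h import *
o=bot.get_obs();print(o["eef_pos"],o["ft_force"],o["grip_width"],delta((.439,.187,.16),np.pi+np.radians(-5)))
```

```text
[ 0.62600624 -0.104383    0.07784316] [ 1.5488439  -0.02090422 -0.57904007] 0.06412191967950892 (array([-0.3013,  0.1718, -0.0794]), array([0.64, 0.12, 8.11]))
```

Request:
send_rows:
  deltas:
    - {"grip": 0.75,"translation": [-0.01,0.02,-0.06],"twist": [0.6,0,0]}
    - {"grip": 0.85,"translation": [-0.05,0.06,-0.08],"twist": [0.6,0,3]}
    - {"grip": 0.85,"translation": [-0.1,0.1,-0.08],"twist": [0.6,0,6]}
    - {"grip": 0.85,"translation": [-0.15,0.135,-0.08],"twist": [0.6,0.1,8]}
    - {"grip": 0.85,"translation": [-0.2,0.17,-0.08],"twist": [0.6,0.1,8]}

```text
clock: 11.3
eef_pos: [0.4452, 0.0872, 0.161]
tool_rot: [-0.676, 0.737, 0.0, 0.001]
ft_force: [0.8, 1.4, 0.5]
grip_width: 0.0727
```

Run:
```python
from h import *
o=bot.get_obs();print(o["eef_pos"],delta((.439,.187,.13),np.pi+np.radians(-5)))
w=camera("wrist");wr(w,.02,"w7.png")
```

```text
[0.44519912 0.08719809 0.16101707] (array([-0.0989,  0.0148,  0.0311]), array([-0.05,  0.06,  0.07]))
[287.6 167.8] [0.4358 0.0646 0.02  ] a 3800.0 [np.float64(73.0), np.float64(38.0)] 25.5
[ 34.3 128.5] [0.6384 0.0136 0.02  ] a 1993.0 [np.float64(72.0), np.float64(27.0)] 0.1
```

View pics/w7.png

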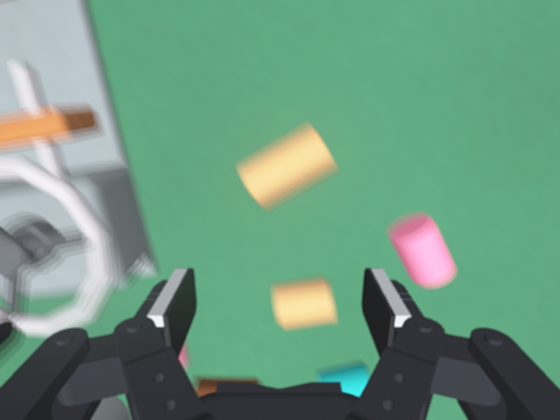

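Request:
send_rows:
  deltas:
    - {"grip": 0.85,"translation": [-0.05,0.007,0],"twist": [0,0,0]}
    - {"grip": 0.85,"translation": [-0.099,0.0148,0.01],"twist": [0,0,0]}
    - {"grip": 0.85,"translation": [-0.099,0.0148,0.02],"twist": [0,0,0]}
    - {"grip": 0.85,"translation": [-0.099,0.0148,0.03],"twist": [0,0,0]}

```text
clock: 11.85
eef_pos: [0.4327, 0.1913, 0.1307]
tool_rot: [-0.679, 0.735, 0.003, -0.001]
ft_force: [-0.3, -1.1, -0.3]
grip_width: 0.0725
```

Run:
```python
from h import *
w=camera("wrist");wr(w,.02,"w8.png");o=bot.get_obs();print(o["eef_pos"],w["xyz"],delta((.439,.187,.008),np.pi))
```

```text
[275.3 203. ] [0.4341 0.1892 0.02  ] a 3454.5 [np.float64(54.0), np.float64(41.0)] 5.0
[243.9  23.5] [0.4445 0.0645 0.02  ] a 4486.5 [np.float64(72.0), np.float64(38.0)] 24.8
[0.43177495 0.19037138 0.12919088] [0.42683591 0.11194752 0.2738187 ] (array([ 0.0031, -0.0085,  0.1211]), array([ 0.46,  0.15, -4.61]))
```

View pics/w8.png

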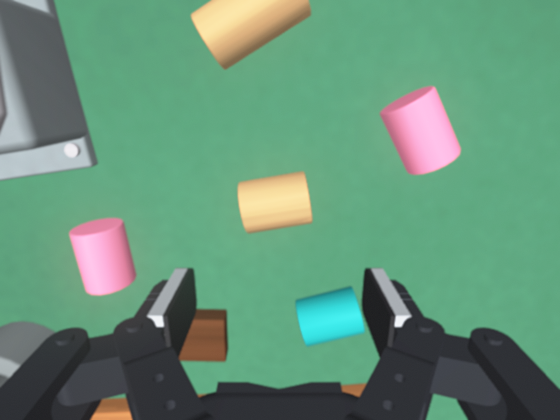

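Run:
```python
from h import *
o=bot.get_obs();print(o["eef_pos"],delta((.4355,.189,.008),np.pi+np.radians(5)))
```

```text
[0.43177495 0.19037138 0.12919088] (array([ 0.0013, -0.0048,  0.1212]), array([ 0.45,  0.17, -9.61]))
```

Request:
send_rows:
  deltas:
    - {"grip": 0.85,"translation": [0.0013,-0.0048,0.05],"twist": [0.4,0.2,-6]}
    - {"grip": 0.85,"translation": [0.0013,-0.0048,0.1],"twist": [0.4,0.2,-9.6]}
    - {"grip": 0.85,"translation": [0.0013,-0.0048,0.121],"twist": [0.4,0.2,-9.6]}
    - {"grip": 0.85,"translation": [0.0013,-0.0048,0.121],"twist": [0.4,0.2,-9.6]}
    - {"grip": 0.3,"translation": [0.0013,-0.0048,0.121],"twist": [0.4,0.2,-9.6]}

```text
clock: 12.52
eef_pos: [0.4366, 0.1886, 0.0091]
tool_rot: [0.737, -0.676, 0.0, -0.0]
ft_force: [0.1, -0.8, -0.2]
grip_width: 0.0562
```

Request:
send_rows:
  deltas:
    - {"grip": 0.3,"translation": [0,0,0],"twist": [0,0,0]}
    - {"grip": 0.3,"translation": [0,0,0],"twist": [0,0,0]}
    - {"grip": 0.3,"translation": [0,0,0],"twist": [0,0,0]}

```text
clock: 12.9
eef_pos: [0.4372, 0.1888, 0.0099]
tool_rot: [0.737, -0.676, 0.001, -0.001]
ft_force: [-0.0, -0.1, 3.3]
grip_width: 0.0492
```

Run:
```python
from h import *
o=bot.get_obs();print(o["eef_pos"],delta((.50,.05,.15),np.pi+Q[2]),delta(cl(0,.0415,.15),np.pi+Q[2]))
```

```text
[0.43723621 0.18877813 0.00989531] (array([ 0.1436, -0.051 , -0.14  ]), array([-0.12,  0.02,  1.81])) (array([ 0.2686, -0.1685, -0.1398]), array([-0.12,  0.02,  1.81]))
```

Request:
send_rows:
  deltas:
    - {"grip": 0.3,"translation": [0,0,-0.05],"twist": [0,0,0]}
    - {"grip": 0.3,"translation": [0.02,0,-0.1],"twist": [-0.1,0,1.8]}
    - {"grip": 0.3,"translation": [0.07,-0.02,-0.13],"twist": [-0.1,0,1.8]}
    - {"grip": 0.3,"translation": [0.13,-0.035,-0.14],"twist": [-0.1,0,1.8]}
    - {"grip": 0.3,"translation": [0.18,-0.06,-0.14],"twist": [-0.1,0,1.8]}

```text
clock: 13.52
eef_pos: [0.513, 0.0129, 0.1517]
tool_rot: [0.726, -0.688, 0.001, -0.001]
ft_force: [1.2, 0.3, -0.2]
grip_width: 0.0489
```

Run:
```python
from h import *
o=bot.get_obs();print(o["eef_pos"],o["grip_width"],delta(cl(0,.0415,.15),np.pi+Q[2]))
```

```text
[0.51302952 0.01291743 0.15173035] 0.04891512397635336 (array([ 0.0836, -0.1103,  0.0021]), array([-0.2 ,  0.02,  0.03]))
```

Request:
send_rows:
  deltas:
    - {"grip": 0.3,"translation": [0.04,-0.05,0.002],"twist": [-0.2,0,0]}
    - {"grip": 0.3,"translation": [0.0836,-0.1,0.002],"twist": [-0.2,0,0]}
    - {"grip": 0.3,"translation": [0.0836,-0.1103,0.02],"twist": [-0.2,0,0]}
    - {"grip": 0.3,"translation": [0.0836,-0.1103,0.07],"twist": [-0.2,0,0]}
    - {"grip": 0.3,"translation": [0.0836,-0.1103,0.1],"twist": [-0.2,0,0]}

```text
clock: 14.15
eef_pos: [0.6266, -0.0645, 0.0491]
tool_rot: [0.726, -0.688, -0.002, 0.001]
ft_force: [-0.6, -0.3, -0.7]
grip_width: 0.049
```

Request:
send_rows:
  deltas:
    - {"grip": 0.3,"translation": [0,0,0],"twist": [0,0,0]}
    - {"grip": 0.3,"translation": [0,0,0],"twist": [0,0,0]}

```text
clock: 14.4
eef_pos: [0.6271, -0.0645, 0.05]
tool_rot: [0.726, -0.688, -0.001, 0.001]
ft_force: [0.7, 0.8, -0.2]
grip_width: 0.049
```

Run:
```python
from h import *
w=camera("wrist");cv2.imwrite("pics/w9.png",w["color"])
o=bot.get_obs();print(o["eef_pos"],o["grip_width"],delta(cl(0,.0415,.022),np.pi+Q[2]))
```

```text
[ 0.62783214 -0.06454399  0.05082839] 0.048968325589504744 (array([0.    , 0.    , 0.0288]), array([0.06, 0.03, 0.02]))
```

View pics/w9.png

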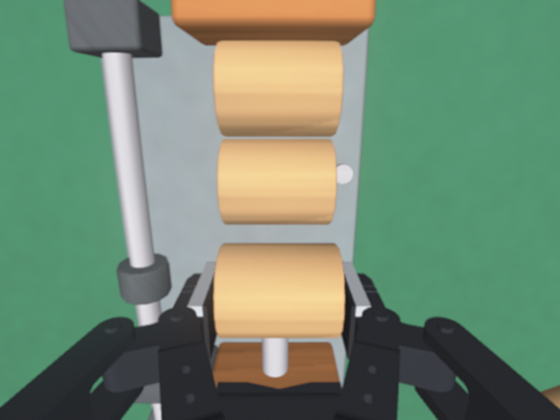

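A and B are side by side at (278,88) and (277,182). The held round C is clear of the screw end at (275,345).

Request:
send_rows:
  deltas:
    - {"grip": 0.3,"translation": [0,0,0.015],"twist": [0,0,0]}
    - {"grip": 0.3,"translation": [0,0,0.025],"twist": [0,0,0]}
    - {"grip": 0.3,"translation": [0,0,0.029],"twist": [0,0,0]}
    - {"grip": 0.3,"translation": [0,0,0.029],"twist": [0,0,0]}

```text
clock: 14.95
eef_pos: [0.6276, -0.0645, 0.022]
tool_rot: [0.726, -0.688, -0.001, 0.0]
ft_force: [-0.2, -0.6, 2.7]
grip_width: 0.049
```

Run:
```python
from h import *
o=bot.get_obs();print(o["eef_pos"],o["ft_force"],o["grip_width"],delta(cl(0,.0415,.022),np.pi+Q[2]))
```

```text
[ 0.62755523 -0.06449466  0.021975  ] [-0.21400665 -0.63906089  2.66182264] 0.048979749304906436 (array([ 0.0001, -0.0002, -0.    ]), array([0.08, 0.04, 0.02]))
```

Request:
send_rows:
  deltas:
    - {"grip": 0.75,"translation": [0,0,0],"twist": [0,0,0]}
    - {"grip": 0.75,"translation": [0,0,0],"twist": [0,0,0]}
    - {"grip": 0.75,"translation": [0,0,-0.005],"twist": [0,0,0]}
    - {"grip": 0.75,"translation": [0,0,-0.06],"twist": [0,0,0]}
    - {"grip": 0.75,"translation": [0,0,-0.12],"twist": [0,0,0]}

```text
clock: 15.58
eef_pos: [0.6269, -0.0645, 0.1423]
tool_rot: [0.726, -0.688, -0.002, 0.001]
ft_force: [0.8, 0.1, -0.4]
grip_width: 0.064
```

Request:
send_rows:
  deltas:
    - {"grip": 0.75,"translation": [0.06,0,-0.05],"twist": [0,0,0]}
    - {"grip": 0.75,"translation": [0.11,0,-0.1],"twist": [0,0,0]}
    - {"grip": 0.75,"translation": [0.11,0,-0.1],"twist": [0,0,0]}
    - {"grip": 0.75,"translation": [0.11,0,-0.1],"twist": [0,0,0]}

```text
clock: 16.08
eef_pos: [0.634, -0.1761, 0.2443]
tool_rot: [0.725, -0.689, 0.0, 0.0]
ft_force: [0.9, 0.4, -0.1]
grip_width: 0.0639
```

Run:
```python
from h import *
w=camera("wrist");cv2.imwrite("pics/w10.png",w["color"])
c=camera("scene");s=camera("side");crop(c,250,150,380,310,4,"c2.png");crop(s,270,140,350,270,5,"s2.png")
o=bot.get_obs();print(o["eef_pos"])
```

```text
[ 0.63262335 -0.17324122  0.2407191 ]
```

View pics/w10.png

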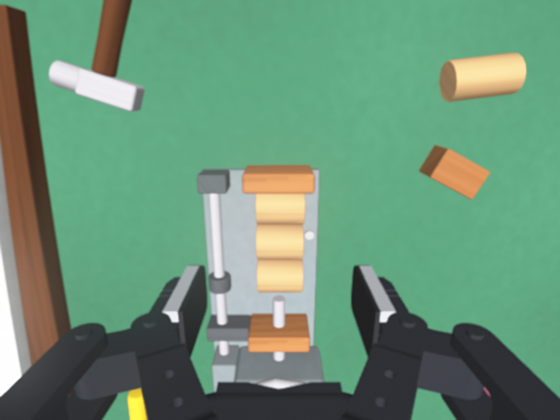

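View pics/c2.png

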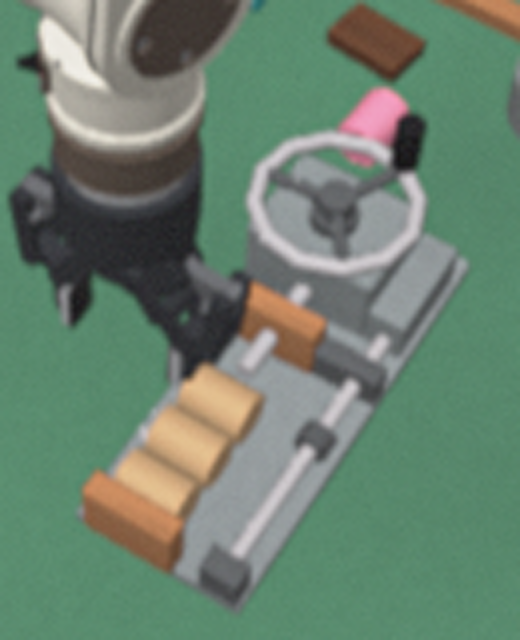

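View pics/s2.png

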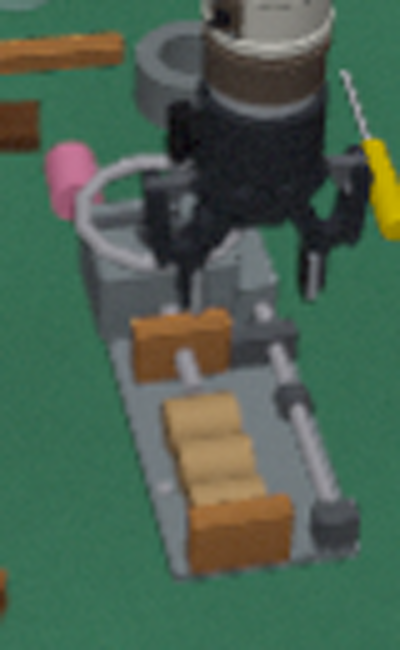

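Run:
```python
from h import *
o=bot.get_obs()
w=camera("wrist")
c,s=np.cos(Q[2]),np.sin(Q[2])
for u,k in rounds(w):
    p=onz(w,u,.042)-np.array([*Q[:2],0]);l=np.array([c*p[0]+s*p[1],-s*p[0]+c*p[1]])
    if abs(l[0])<.05 and -.1<l[1]<.15: print(u.round(1),l.round(4),cv2.boundingRect(k))
print(delta((.61,.17,.28),np.pi+Q[2]))
```

```text
[276.5 334.5] [-0.0002  0.118 ] (245, 314, 63, 39)
[277.2 222. ] [-0.0011 -0.022 ] (240, 163, 74, 129)
(array([-0.3438,  0.0037, -0.0387]), array([0.4 , 0.13, 0.1 ]))
```

Request:
send_rows:
  deltas:
    - {"grip": 0.75,"translation": [-0.06,0,-0.039],"twist": [0.4,0.1,0]}
    - {"grip": 0.75,"translation": [-0.12,0.001,-0.039],"twist": [0.4,0.1,0]}
    - {"grip": 0.75,"translation": [-0.18,0.002,-0.039],"twist": [0.4,0.1,0]}
    - {"grip": 0.75,"translation": [-0.24,0.003,-0.039],"twist": [0.4,0.1,0]}
    - {"grip": 0.75,"translation": [-0.3,0.004,-0.039],"twist": [0.4,0.1,0]}

```text
clock: 16.9
eef_pos: [0.6107, 0.1294, 0.279]
tool_rot: [0.727, -0.686, -0.001, 0.001]
ft_force: [1.2, -0.3, 0.5]
grip_width: 0.0639
```

Request:
send_rows:
  deltas:
    - {"grip": 0.75,"translation": [-0.04,0,0],"twist": [0,0,0]}
    - {"grip": 0.75,"translation": [-0.04,0,0],"twist": [0,0,0]}
    - {"grip": 0.75,"translation": [-0.04,0,0],"twist": [0,0,0]}

```text
clock: 17.27
eef_pos: [0.6077, 0.1698, 0.278]
tool_rot: [0.728, -0.686, -0.001, 0.002]
ft_force: [0.4, -0.8, 0.1]
grip_width: 0.0641
```

Run:
```python
from h import *
w=camera("wrist");cv2.imwrite("pics/w11.png",w["color"])
import pickle;pickle.dump(w,open("w11.pkl","wb"))
o=bot.get_obs();print(o["eef_pos"],o["joint_vel"].round(2))
```

```text
[0.60796689 0.16898748 0.27833792] [-0.02 -0.01  0.01 -0.    0.    0.  ]
```

View pics/w11.png

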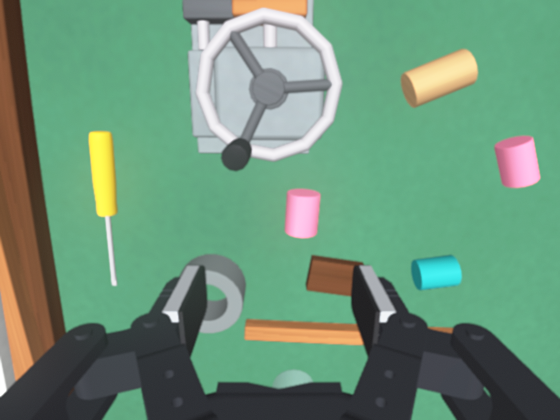

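The wheel hub is at about (268,87) and the black handle's top at (236,157).

Run:
```python
from h import *
import pickle
w=pickle.load(open("w11.pkl","rb"))
print("centre",onz(w,(268.5,84),.1),"Q",cl(0,.195,.134))
crop(w,190,110,290,190,6,"w11c.png")
print("top",onz(w,(236,157),.152))
for a in range(30,100,10):
    P=cl(0,.195,.152)+.058*np.array([np.cos(np.radians(a)),np.sin(np.radians(a)),0]);print(a,P.round(4),proj(w,P).round(1))
```

```text
centre [0.62068426 0.08026798 0.1       ] Q [0.61947512 0.08871576 0.134     ]
top [0.64173883 0.13689334 0.152     ]
30 [0.6697 0.1177 0.152 ] [199.7 129.8]
40 [0.6639 0.126  0.152 ] [207.3 141.2]
50 [0.6568 0.1331 0.152 ] [216.6 151.1]
60 [0.6485 0.1389 0.152 ] [227.2 159.2]
70 [0.6393 0.1432 0.152 ] [238.9 165.3]
80 [0.6295 0.1458 0.152 ] [251.4 169.3]
90 [0.6195 0.1467 0.152 ] [264.2 171.1]
```

View pics/w11c.png

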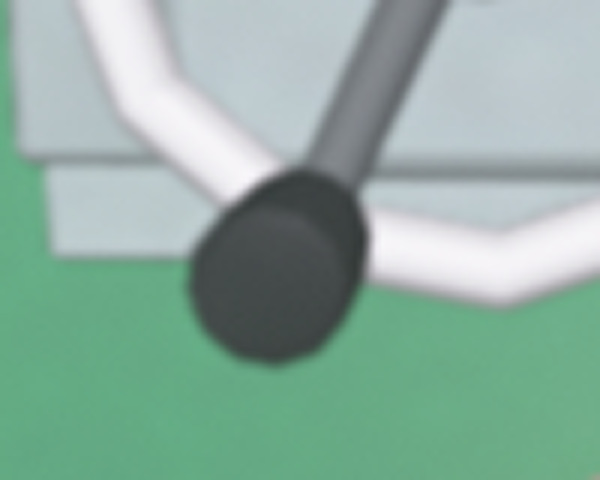

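Run:
```python
from h import *
import pickle
w=pickle.load(open("w11.pkl","rb"))
im=w["color"];hsv=cv2.cvtColor(im,cv2.COLOR_BGR2HSV)
m=cv2.inRange(hsv,(0,0,200),(180,28,255));m[:, :190]=0;m[:,350:]=0;m[170:]=0;m[:5]=0
m=cv2.morphologyEx(m,cv2.MORPH_CLOSE,np.ones((7,7)))
ks=cv2.findContours(m,cv2.RETR_EXTERNAL,cv2.CHAIN_APPROX_NONE)[0];k=max(ks,key=cv2.contourArea)
hull=cv2.convexHull(k)[:,0].astype(float)
g=np.array([onz(w,q,.1)[:2] for q in hull])
from scipy.optimize import least_squares
r=least_squares(lambda p:np.hypot(g[:,0]-p[0],g[:,1]-p[1])-p[2],[.62,.085,.064],loss="soft_l1",f_scale=.001);print(r.x,len(g),r.fun.round(4))
f=lambda u,v:((u+.5)/3-.5+180,(v+.5)/3-.5+110)
h=lambda u,v:((u+.5)/4-.5+200,(v+.5)/4-.5+130)
cam=camera("scene");s=camera("side")
print(two(cam,f(461,264),s,h(408,207)))
print(two(cam,f(461,264),w,(268,87)))
print("handle",two(cam,f(516,212),w,(234.6,157.5)))
```

```text
[0.6263834  0.08029936 0.06793252] 25 [ 0.0065 -0.0016 -0.0022 -0.      0.0002 -0.0005  0.0016  0.0001  0.0009
  0.0005 -0.0015 -0.0011 -0.0014  0.0123  0.0135  0.0037  0.0002 -0.0035
 -0.0062 -0.0042 -0.0017  0.0056  0.0042 -0.0082  0.0056]
(array([0.62022345, 0.08200093, 0.10758078]), np.float64(0.003881712102339976))
(array([0.62018445, 0.08275048, 0.10980774]), np.float64(0.0012361508023327164))
handle (array([0.64231179, 0.1372596 , 0.14867234]), np.float64(0.0021434844509438853))
```

Run:
```python
from h import *
print(delta((.642,.136,.118),np.pi+Q[2]))
```

```text
(array([ 0.034 , -0.0322,  0.1608]), array([0.16, 0.01, 0.12]))
```

Request:
send_rows:
  deltas:
    - {"grip": 0.7,"translation": [0.034,-0.0322,0.03],"twist": [0.2,0,0.1]}
    - {"grip": 0.7,"translation": [0.034,-0.0322,0.06],"twist": [0.2,0,0.1]}
    - {"grip": 0.7,"translation": [0.034,-0.0322,0.08],"twist": [0.2,0,0.1]}
    - {"grip": 0.7,"translation": [0.034,-0.0322,0.08],"twist": [0.2,0,0.1]}

```text
clock: 17.92
eef_pos: [0.6412, 0.1341, 0.1966]
tool_rot: [0.725, -0.688, -0.001, 0.002]
ft_force: [-0.3, 0.4, -0.0]
grip_width: 0.0597
```

Run:
```python
from h import *
w=camera("wrist");cv2.imwrite("pics/w12.png",w["color"])
print(bot.get_obs()["eef_pos"],delta((.642,.136,.118),np.pi+Q[2]))
```

```text
[0.6419927  0.13463826 0.19838242] (array([-0.0014, -0.0001,  0.0804]), array([ 0.05, -0.01, -0.09]))
```

View pics/w12.png

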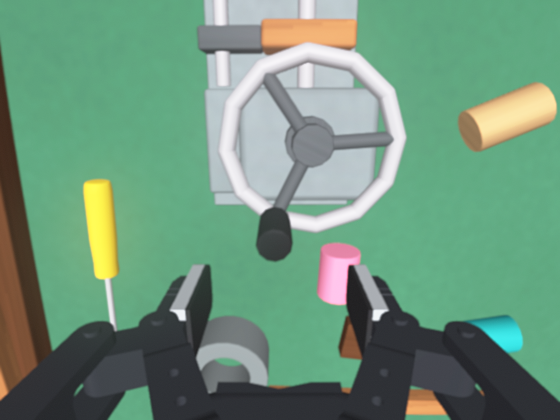

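Run:
```python
from h import *
w=camera("wrist")
print(onz(w,(275,242),.152), onz(w,(313,142),.11),onz(w,(275,220),.112))
o=bot.get_obs();r=R.from_quat(o["tool_rot"])
print(proj(w,o["eef_pos"]+r.apply([0,0,.04])),proj(w,np.array([*o["eef_pos"][:2],.152])),proj(w,(.642,.136,.152)))
```

```text
[0.64366249 0.13693117 0.152     ] [0.62171404 0.08265212 0.11      ] [0.64401054 0.13745427 0.112     ]
[276.74991646 244.39170661] [276.91215027 239.21168812] [277.90739441 240.6714121 ]
```

Run:
```python
from h import *
print(delta((.643,.1365,.118),np.pi+Q[2]))
```

```text
(array([-0.0014, -0.0003,  0.0816]), array([-0.09,  0.01, -0.06]))
```

Request:
send_rows:
  deltas:
    - {"grip": 0.7,"translation": [-0.0014,-0.0003,0.04],"twist": [0,0,0]}
    - {"grip": 0.7,"translation": [-0.0014,-0.0003,0.0816],"twist": [0,0,0]}
    - {"grip": 0.7,"translation": [-0.0014,-0.0003,0.0816],"twist": [0,0,0]}
    - {"grip": 0.2,"translation": [-0.0014,-0.0003,0.0816],"twist": [0,0,0]}
    - {"grip": 0.2,"translation": [-0.0014,-0.0003,0.0816],"twist": [0,0,0]}

```text
clock: 18.65
eef_pos: [0.6448, 0.1369, 0.1211]
tool_rot: [0.726, -0.688, 0.002, -0.003]
ft_force: [-0.5, -0.1, 1.7]
grip_width: 0.0243
```

Request:
send_rows:
  deltas:
    - {"grip": 0.15,"translation": [0,0,0],"twist": [0,0,0]}
    - {"grip": 0.15,"translation": [0,0,0],"twist": [0,0,0]}
    - {"grip": 0.15,"translation": [0,0,0],"twist": [0,0,0]}

```text
clock: 19.02
eef_pos: [0.6447, 0.1368, 0.1213]
tool_rot: [0.726, -0.688, 0.002, -0.003]
ft_force: [-0.5, -1.1, -2.5]
grip_width: 0.02
```

```bash
cat >> h.py <<'E'
AX=np.array([.621,.0825])
def wind(n,step=25,Rr=.058,z=.118,a0=None):
    o=bot.get_obs();p=o["eef_pos"];d=p[:2]-AX;a=np.arctan2(d[1],d[0]) if a0 is None else np.radians(a0)
    print("t",o["clock"],"ang",np.degrees(np.arctan2(d[1],d[0])).round(1),"rad",np.linalg.norm(d).round(4),"z",p[2].round(4),"F",o["ft_force"].round(1),"w",o["grip_width"].round(4))
    for i in range(1,n+1):
        b=a-np.radians(step*i);t,rv=delta((AX[0]+Rr*np.cos(b),AX[1]+Rr*np.sin(b),z),np.pi+Q[2],o);print((t*1).round(3).tolist())
E
python3 -c "
from h import *
wind(5)"
```

```text
Traceback (most recent call last):
  File "h.py", line 54, in wind
    print("t",o["clock"],"ang",np.degrees(np.arctan2(d[1],d[0])).round(1),"rad",np.linalg.norm(d).round(4),"z",p[2].round(4),"F",o["ft_force"].round(1),"w",o["grip_width"].round(4))
                                                                                                                                                            ^^^^^^^^^^^^^^^^^^^^^
AttributeError: 'float' object has no attribute 'round'
```

```bash
sed -i 's/o\["grip_width"\].round(4)/round(o["grip_width"],4)/; s/z=.118,a0/z=.121,a0/' h.py; python3 -c "
from h import *
wind(5)"
```

```text
t 19.025 ang 66.4 rad 0.0592 z 0.1213 F [-0.5 -1.1 -2.5] w 0.02
[0.017, -0.019, 0.0]
[0.04, -0.03, 0.0]
[0.065, -0.03, 0.0]
[0.088, -0.02, 0.0]
[0.104, -0.001, 0.0]
```

Request:
send_rows:
  deltas:
    - {"grip": 0.15,"translation": [0.017,-0.019,0],"twist": [0,0,0]}
    - {"grip": 0.15,"translation": [0.04,-0.03,0],"twist": [0,0,0]}
    - {"grip": 0.15,"translation": [0.065,-0.03,0],"twist": [0,0,0]}
    - {"grip": 0.15,"translation": [0.088,-0.02,0],"twist": [0,0,0]}
    - {"grip": 0.15,"translation": [0.104,-0.001,0],"twist": [0,0,0]}

```text
clock: 19.65
eef_pos: [0.6495, 0.0328, 0.1212]
tool_rot: [0.725, -0.688, -0.001, -0.004]
ft_force: [-5.2, 11.7, 1.3]
grip_width: 0.0205
```

```bash
python3 -c "
from h import *
wind(5)"
```

```text
t 19.65 ang -60.2 rad 0.0573 z 0.1212 F [-5.2 11.7  1.3] w 0.0205
[0.007, 0.024, 0.0]
[0.002, 0.049, 0.0]
[-0.012, 0.069, 0.0]
[-0.034, 0.081, 0.0]
[-0.059, 0.083, 0.0]
```

Request:
send_rows:
  deltas:
    - {"grip": 0.15,"translation": [0.007,0.024,0],"twist": [0,0,0]}
    - {"grip": 0.15,"translation": [0.002,0.049,0],"twist": [0,0,0]}
    - {"grip": 0.15,"translation": [-0.012,0.069,0],"twist": [0,0,0]}
    - {"grip": 0.15,"translation": [-0.034,0.081,0],"twist": [0,0,0]}
    - {"grip": 0.15,"translation": [-0.059,0.083,0],"twist": [0,0,0]}

```text
clock: 20.27
eef_pos: [0.563, 0.0853, 0.1214]
tool_rot: [0.724, -0.689, 0.0, -0.003]
ft_force: [7.7, -1.0, -9.5]
grip_width: 0.0203
```

```bash
python3 -c "
from h import *
wind(5)"
```

```text
t 20.275 ang 177.2 rad 0.0581 z 0.1214 F [ 7.7 -1.  -9.5] w 0.0203
[-0.024, -0.008, 0.0]
[-0.042, -0.025, 0.001]
[-0.052, -0.048, 0.001]
[-0.05, -0.073, 0.001]
[-0.038, -0.096, 0.001]
```

Request:
send_rows:
  deltas:
    - {"grip": 0.15,"translation": [-0.024,-0.008,0],"twist": [0,0,0]}
    - {"grip": 0.15,"translation": [-0.042,-0.025,0],"twist": [0,0,0]}
    - {"grip": 0.15,"translation": [-0.052,-0.048,0],"twist": [0,0,0]}
    - {"grip": 0.15,"translation": [-0.05,-0.073,0],"twist": [0,0,0]}
    - {"grip": 0.15,"translation": [-0.038,-0.096,0],"twist": [0,0,0]}

```text
clock: 20.9
eef_pos: [0.6573, 0.1292, 0.1214]
tool_rot: [0.725, -0.689, -0.001, -0.004]
ft_force: [-0.9, 0.9, -3.7]
grip_width: 0.0202
```

```bash
python3 -c "
from h import *
wind(5)"
```

```text
t 20.9 ang 52.1 rad 0.0591 z 0.1214 F [-0.9  0.9 -3.7] w 0.0202
[0.021, -0.014, 0.0]
[0.046, -0.019, 0.0]
[0.07, -0.014, -0.0]
[0.09, 0.002, -0.0]
[0.101, 0.024, -0.0]
```

Request:
send_rows:
  deltas:
    - {"grip": 0.15,"translation": [0.021,-0.014,0],"twist": [0,0,0]}
    - {"grip": 0.15,"translation": [0.046,-0.019,0],"twist": [0,0,0]}
    - {"grip": 0.15,"translation": [0.07,-0.014,0],"twist": [0,0,0]}
    - {"grip": 0.15,"translation": [0.09,0.002,0],"twist": [0,0,0]}
    - {"grip": 0.15,"translation": [0.101,0.024,0],"twist": [0,0,0]}

```text
clock: 21.52
eef_pos: [0.6364, 0.0274, 0.1212]
tool_rot: [0.725, -0.689, -0.003, -0.006]
ft_force: [-3.0, 14.9, 1.9]
grip_width: 0.0201
```

Run:
```python
from h import *
wind(5)
c=camera("scene");crop(c,250,150,380,310,4,"c3.png")
```

```text
t 21.525 ang -74.4 rad 0.0572 z 0.1212 F [-3.  14.9  1.9] w 0.0201
[0.001, 0.025, 0.0]
[-0.01, 0.048, 0.0]
[-0.029, 0.064, 0.0]
[-0.053, 0.07, 0.001]
[-0.078, 0.066, 0.001]
```

View pics/c3.png

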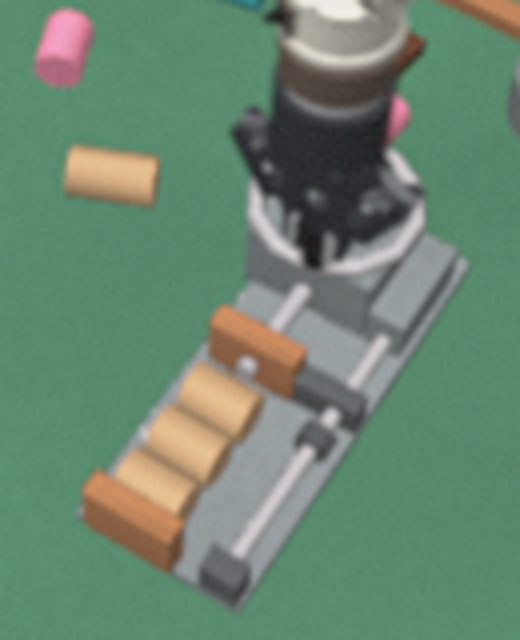

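The jaw's lug at (340,400) is still short of the collar at (316,437), so I'll keep winding.

Request:
send_rows:
  deltas:
    - {"grip": 0.15,"translation": [0.001,0.025,0],"twist": [0,0,0]}
    - {"grip": 0.15,"translation": [-0.01,0.048,0],"twist": [0,0,0]}
    - {"grip": 0.15,"translation": [-0.029,0.064,0],"twist": [0,0,0]}
    - {"grip": 0.15,"translation": [-0.053,0.07,0],"twist": [0,0,0]}
    - {"grip": 0.15,"translation": [-0.078,0.066,0],"twist": [0,0,0]}

```text
clock: 22.2
eef_pos: [0.5648, 0.0989, 0.1215]
tool_rot: [0.724, -0.69, -0.001, -0.004]
ft_force: [15.0, -5.2, -16.8]
grip_width: 0.0202
```

```bash
python3 -c "
from h import *
wind(5)"
```

```text
t 22.2 ang 163.8 rad 0.0586 z 0.1215 F [ 15.   -5.2 -16.8] w 0.0202
[-0.021, -0.014, 0.001]
[-0.035, -0.035, 0.001]
[-0.039, -0.059, 0.001]
[-0.032, -0.084, 0.001]
[-0.015, -0.102, 0.001]
```

Request:
send_rows:
  deltas:
    - {"grip": 0.15,"translation": [-0.021,-0.014,0],"twist": [0,0,0]}
    - {"grip": 0.15,"translation": [-0.035,-0.035,0],"twist": [0,0,0]}
    - {"grip": 0.15,"translation": [-0.039,-0.059,0],"twist": [0,0,0]}

```text
clock: 22.58
eef_pos: [0.6193, 0.1417, 0.1214]
tool_rot: [0.725, -0.689, -0.004, -0.004]
ft_force: [-2.7, 2.5, -3.6]
grip_width: 0.0201
```

Run:
```python
from h import *
wind(5,20)
c=camera("scene");crop(c,250,150,380,310,4,"c4.png")
```

```text
t 22.575 ang 91.6 rad 0.0593 z 0.1214 F [-2.7  2.5 -3.6] w 0.0201
[0.005, -0.02, 0.0]
[0.016, -0.037, 0.0]
[0.031, -0.05, 0.0]
[0.05, -0.056, -0.0]
[0.071, -0.056, -0.0]
```

View pics/c4.png

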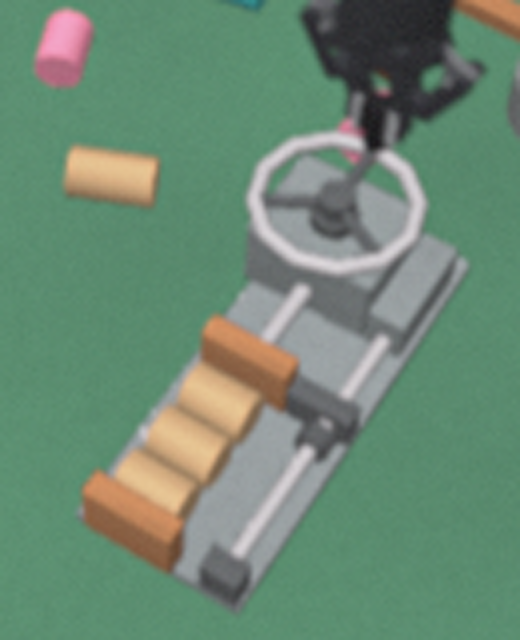

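Request:
send_rows:
  deltas:
    - {"grip": 0.15,"translation": [0.005,-0.02,0],"twist": [0,0,0]}
    - {"grip": 0.15,"translation": [0.016,-0.037,0],"twist": [0,0,0]}
    - {"grip": 0.15,"translation": [0.031,-0.05,0],"twist": [0,0,0]}
    - {"grip": 0.15,"translation": [0.05,-0.056,0],"twist": [0,0,0]}
    - {"grip": 0.15,"translation": [0.071,-0.056,0],"twist": [0,0,0]}

```text
clock: 23.25
eef_pos: [0.6793, 0.0853, 0.1213]
tool_rot: [0.726, -0.687, -0.015, -0.014]
ft_force: [-7.8, 58.4, -2.1]
grip_width: 0.0204
```

Run:
```python
from h import *
wind(5,15)
c=camera("scene");crop(c,290,210,350,280,8,"c5.png")
```

```text
t 23.25 ang 2.7 rad 0.0583 z 0.1213 F [-7.8 58.4 -2.1] w 0.0204
[0.015, 0.002, -0.0]
[0.029, 0.008, -0.001]
[0.041, 0.018, -0.001]
[0.05, 0.03, -0.002]
[0.056, 0.044, -0.002]
```

View pics/c5.png

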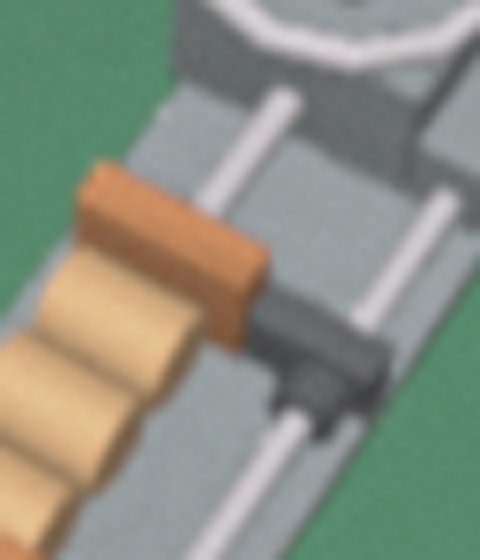

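At 783.7° wound (13.7 rad), the handle stopped hard with 58 N, and the picture shows the lug against the collar at (315,375). I'll unload and then release.

Request:
send_rows:
  deltas:
    - {"grip": 0.15,"translation": [0.0015,0,0],"twist": [0,0,0]}
    - {"grip": 0.15,"translation": [0.0015,0,0],"twist": [0,0,0]}

```text
clock: 23.55
eef_pos: [0.6788, 0.0871, 0.1214]
tool_rot: [0.727, -0.686, -0.017, -0.018]
ft_force: [2.1, 10.9, -5.2]
grip_width: 0.02
```

```bash
python3 -c "
from h import *
wind(1,15)"
```

```text
t 23.55 ang 4.6 rad 0.058 z 0.1214 F [ 2.1 10.9 -5.2] w 0.02
[0.015, 0.002, -0.0]
```

Request:
send_rows:
  deltas:
    - {"grip": 0.7,"translation": [0.0005,0,0],"twist": [0,0,0]}
    - {"grip": 0.7,"translation": [0.0005,0,0],"twist": [0,0,0]}
    - {"grip": 0.7,"translation": [0.0005,0,0],"twist": [0,0,0]}
    - {"grip": 0.7,"translation": [0,0,-0.05],"twist": [0,0,0]}
    - {"grip": 0.7,"translation": [0,0,-0.11],"twist": [0,0,0]}

```text
clock: 24.18
eef_pos: [0.6778, 0.0808, 0.2309]
tool_rot: [0.727, -0.686, -0.018, -0.016]
ft_force: [1.2, -1.4, 0.9]
grip_width: 0.0596
```

Run:
```python
from h import *
o=bot.get_obs();print(o["eef_pos"],o["grip_width"],delta((.45,.14,.22),np.pi+np.radians(25)))
```

```text
[0.67780956 0.08080204 0.23085789] 0.059607746055356875 (array([-0.0717,  0.224 ,  0.0147]), array([ -0.43,   2.77, -21.67]))
```

Run:
```python
from h import *
print(delta((.445,.063,.17),np.pi+np.radians(25)))
```

```text
(array([0.0072, 0.2333, 0.061 ]), array([ -0.43,   2.77, -21.67]))
```

Request:
send_rows:
  deltas:
    - {"grip": 1,"translation": [0.002,0.05,0],"twist": [-0.4,1,-5]}
    - {"grip": 1,"translation": [0.003,0.11,0],"twist": [-0.4,2,-11]}
    - {"grip": 1,"translation": [0.005,0.17,0.02],"twist": [-0.4,2.8,-17]}
    - {"grip": 1,"translation": [0.007,0.22,0.05],"twist": [-0.4,2.8,-21.7]}
    - {"grip": 1,"translation": [0.0072,0.2333,0.061],"twist": [-0.4,2.8,-21.7]}

```text
clock: 24.8
eef_pos: [0.4386, 0.0618, 0.1676]
tool_rot: [0.844, -0.537, -0.002, 0.002]
ft_force: [0.8, -1.4, 0.1]
grip_width: 0.0855
```

Request:
send_rows:
  deltas:
    - {"grip": 1,"translation": [0,0,0],"twist": [0,0,0]}
    - {"grip": 1,"translation": [0,0,0],"twist": [0,0,0]}

```text
clock: 25.05
eef_pos: [0.4398, 0.0616, 0.1685]
tool_rot: [0.843, -0.537, -0.001, 0.002]
ft_force: [0.3, -0.8, -0.2]
grip_width: 0.0856
```

Run:
```python
from h import *
w=camera("wrist");wr(w,.02,"w13.png");o=bot.get_obs();print(o["eef_pos"],o["joint_vel"].round(2))
s=camera("side");c=camera("scene")
crop(s,200,150,360,300,4,"s3.png")
for u,k in rounds(c): print(u.round(1),onz(c,u,.02).round(3),cv2.contourArea(k))
```

```text
[279.3 192.2] [0.4384 0.0605 0.02  ] a 3604.5 [np.float64(72.0), np.float64(40.0)] 24.9
[0.44040879 0.06171438 0.1686727 ] [ 0.    0.01  0.01 -0.   -0.   -0.  ]
[174.3 382.3] [ 0.584 -0.531  0.02 ] 143.5
[195.1 367.6] [ 0.599 -0.478  0.02 ] 47.5
[186.  318.7] [ 0.497 -0.403  0.02 ] 1003.0
[420.8 343.5] [ 1.002 -0.109  0.02 ] 525.5
[ 16.2 290.2] [ 0.077 -0.615  0.02 ] 183.5
[199.6 274.2] [ 0.438 -0.29   0.02 ] 313.5
[413.3 321.9] [ 0.963 -0.07   0.02 ] 973.0
[226.4 249.5] [ 0.445 -0.188  0.02 ] 192.5
[297.3 260.1] [ 0.626 -0.098  0.02 ] 1063.5
[278.5 194.2] [0.444 0.058 0.02 ] 228.5
[482.6 181.7] [0.932 0.478 0.02 ] 496.0
[347. 139.] [0.488 0.39  0.02 ] 491.5
[507.1  94.9] [0.849 0.943 0.02 ] 201.0
[52.6 88.7] [-0.571 -0.04   0.02 ] 195.0
[137.   51.6] [-0.493  0.319  0.02 ] 276.0
[240.6  42.8] [-0.182  0.622  0.02 ] 50.0
[214.5  30.6] [-0.336  0.628  0.02 ] 357.5
[107.3  50.3] [-0.602  0.252  0.02 ] 1116.0
[193.8  12.1] [-0.519  0.688  0.02 ] 130.0
[394.6  19.2] [0.261 1.172 0.02 ] 434.0
[472.8  42.8] [0.615 1.197 0.02 ] 8188.5
[341.1  26.8] [0.099 0.978 0.02 ] 3167.0
```

View pics/w13.png

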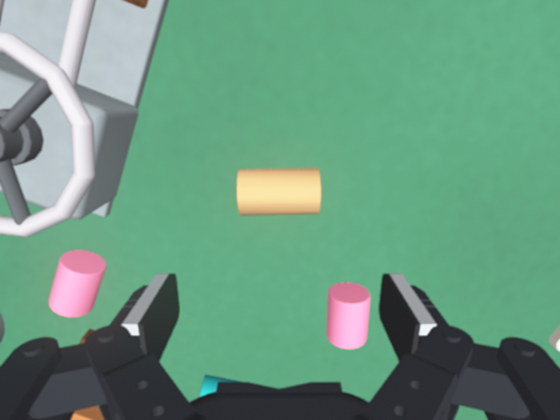

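View pics/s3.png

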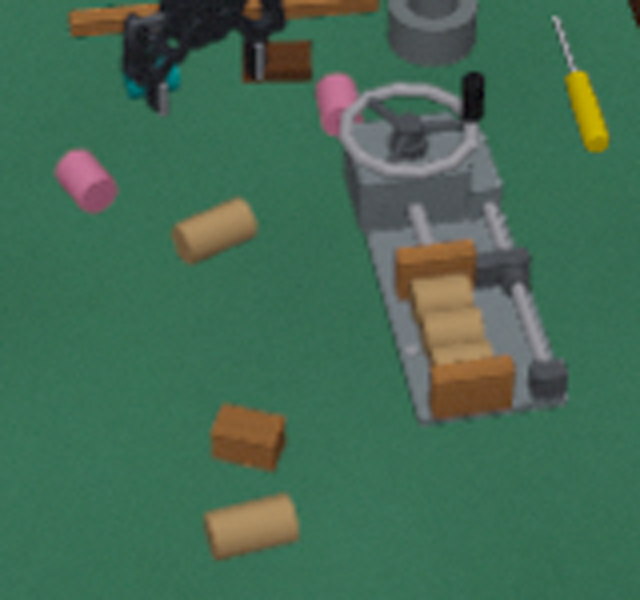

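The long is centred at (279,192) and lies level. The jaw is closed on the row, and there are only two longs.

Run:
```python
from h import *
print(delta((.440,.061,.008),np.pi+np.radians(24.9)))
```

```text
(array([ 0.0006, -0.    ,  0.1604]), array([0.25, 0.01, 0.11]))
```

Request:
send_rows:
  deltas:
    - {"grip": 1,"translation": [0,0,0.055],"twist": [0.2,0,0.1]}
    - {"grip": 1,"translation": [0,0,0.11],"twist": [0.2,0,0.1]}
    - {"grip": 1,"translation": [0.0006,0,0.145],"twist": [0.2,0,0.1]}
    - {"grip": 1,"translation": [0.0006,0,0.16],"twist": [0.2,0,0.1]}
    - {"grip": 1,"translation": [0.0006,0,0.16],"twist": [0.2,0,0.1]}

```text
clock: 25.82
eef_pos: [0.4399, 0.0609, 0.0073]
tool_rot: [0.843, -0.538, -0.001, 0.001]
ft_force: [-0.2, 0.8, 1.0]
grip_width: 0.0852
```

Request:
send_rows:
  deltas:
    - {"grip": 0.5,"translation": [0,0,0.001],"twist": [0,0,0]}
    - {"grip": 0.5,"translation": [0,0,0.001],"twist": [0,0,0]}
    - {"grip": 0.5,"translation": [0,0,0.001],"twist": [0,0,0]}
    - {"grip": 0.5,"translation": [0,0,0.001],"twist": [0,0,0]}

```text
clock: 26.32
eef_pos: [0.4413, 0.0611, 0.0074]
tool_rot: [0.843, -0.538, -0.0, 0.0]
ft_force: [0.2, 0.3, 5.8]
grip_width: 0.0668
```

Run:
```python
from h import *
o=bot.get_obs();print(o["eef_pos"],o["grip_width"],o["ft_force"],delta((.52,-.04,.19),np.pi+Q[2]),delta(cl(0,.02,.19),np.pi+Q[2]))
```

```text
[0.44127938 0.06112623 0.00735836] 0.06675987616957078 [0.21903865 0.25290257 5.81780366] (array([ 0.1249, -0.0288, -0.1826]), array([ 1.000e-02, -0.000e+00,  2.181e+01])) (array([ 0.2125, -0.1082, -0.1827]), array([ 1.000e-02, -0.000e+00,  2.181e+01]))
```

Request:
send_rows:
  deltas:
    - {"grip": 0.5,"translation": [0,0,-0.06],"twist": [0,0,0]}
    - {"grip": 0.5,"translation": [0.01,0,-0.12],"twist": [0,0,5]}
    - {"grip": 0.5,"translation": [0.05,-0.01,-0.16],"twist": [0,0,12]}
    - {"grip": 0.5,"translation": [0.09,-0.02,-0.18],"twist": [0,0,18]}
    - {"grip": 0.5,"translation": [0.125,-0.0288,-0.1826],"twist": [0,0,21.8]}

```text
clock: 26.95
eef_pos: [0.5217, -0.0413, 0.1921]
tool_rot: [0.725, -0.689, 0.001, -0.001]
ft_force: [0.3, -0.9, 0.2]
grip_width: 0.0666
```

Run:
```python
from h import *
o=bot.get_obs();print(o["eef_pos"],o["grip_width"],delta(cl(0,.0205,.12),np.pi+Q[2]))
```

```text
[ 0.5216813  -0.04126182  0.19207466] 0.06661513379808061 (array([ 0.0497, -0.1045,  0.0725]), array([-0.2 , -0.03, -0.14]))
```

Request:
send_rows:
  deltas:
    - {"grip": 0.5,"translation": [0.025,-0.05,0],"twist": [-0.2,0,-0.1]}
    - {"grip": 0.5,"translation": [0.0497,-0.1,0.01],"twist": [-0.2,0,-0.1]}
    - {"grip": 0.5,"translation": [0.0497,-0.1045,0.05],"twist": [-0.2,0,-0.1]}
    - {"grip": 0.5,"translation": [0.0497,-0.1045,0.0725],"twist": [-0.2,0,-0.1]}
    - {"grip": 0.5,"translation": [0.0497,-0.1045,0.0725],"twist": [-0.2,0,-0.1]}

```text
clock: 27.58
eef_pos: [0.6264, -0.0853, 0.1167]
tool_rot: [0.726, -0.688, -0.003, 0.002]
ft_force: [0.2, -0.7, -0.4]
grip_width: 0.067
```

Request:
send_rows:
  deltas:
    - {"grip": 0.5,"translation": [0,0,0],"twist": [0,0,0]}

```text
clock: 27.7
eef_pos: [0.6269, -0.0853, 0.1178]
tool_rot: [0.726, -0.688, -0.002, 0.002]
ft_force: [-0.1, 0.9, 0.4]
grip_width: 0.067
```

Run:
```python
from h import *
w=camera("wrist");cv2.imwrite("pics/w14.png",w["color"])
import pickle;pickle.dump(w,open("w14.pkl","wb"))
o=bot.get_obs();print(o["eef_pos"],o["grip_width"],delta(cl(0,.0205,.056),np.pi+Q[2]))
```

```text
[ 0.62660024 -0.08522595  0.11762886] 0.06689888602165414 (array([ 0.0005, -0.0027,  0.0616]), array([ 0.36,  0.04, -0.04]))
```

View pics/w14.png

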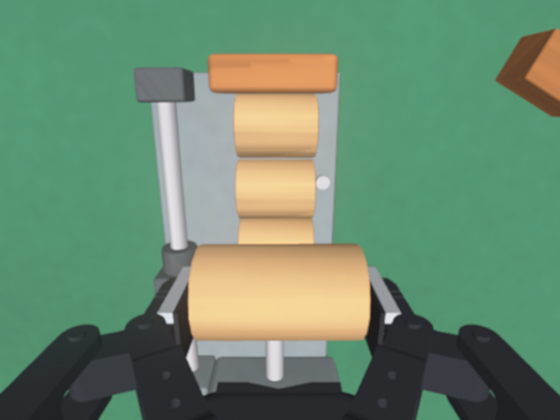

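```bash
cat >> h.py <<'E'
def toc(p):
    c,s=np.cos(Q[2]),np.sin(Q[2]);p=np.asarray(p)-np.array([*Q[:2],0]);return np.round([c*p[0]+s*p[1],-s*p[0]+c*p[1],p[2]],4)
E
python3 - <<'E'
from h import *
import pickle
w=pickle.load(open("w14.pkl","rb"));crop(w,220,40,350,250,4,"w14c.png")
for n,u,z in(("A",(276.3,124),.052),("B",(276,184),.052),("Cx",(276,230),.05),("AB",(276,157.5),.036),("BC",(276,217.5),.036),("cheekL",(209,92),.062),("cheekR",(337,92),.062)):
    print(n,toc(onz(w,u,z)))
E
```

```text
A [-0.0014 -0.0431  0.052 ]
B [-0.0011 -0.0071  0.052 ]
Cx [-0.001   0.0239  0.05  ]
AB [-0.0012 -0.0208  0.036 ]
BC [-0.001   0.0202  0.036 ]
cheekL [ 0.035 -0.061  0.062]
cheekR [-0.0345 -0.0609  0.062 ]
```

View pics/w14c.png

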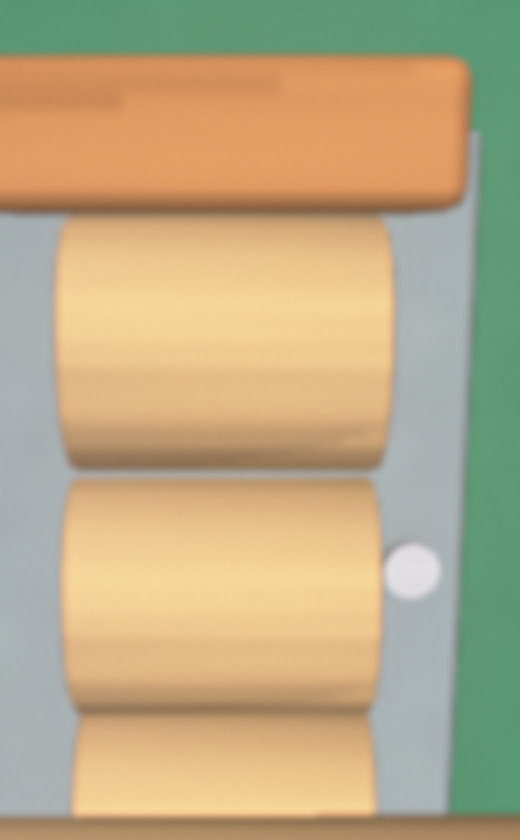

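Run:
```python
from h import *
o=bot.get_obs();print(o["eef_pos"],delta(cl(-.0005,.0202,.0555),np.pi+Q[2]))
```

```text
[ 0.62660024 -0.08522595  0.11762886] (array([ 0.0008, -0.0022,  0.0621]), array([ 0.36,  0.04, -0.04]))
```

Request:
send_rows:
  deltas:
    - {"grip": 0.5,"translation": [0.0008,-0.0022,0.03],"twist": [0.3,0,0]}
    - {"grip": 0.5,"translation": [0.0008,-0.0022,0.05],"twist": [0.3,0,0]}
    - {"grip": 0.5,"translation": [0.0008,-0.0022,0.06],"twist": [0.3,0,0]}
    - {"grip": 0.5,"translation": [0.0008,-0.0022,0.062],"twist": [0.3,0,0]}
    - {"grip": 0.5,"translation": [0.0008,-0.0022,0.062],"twist": [0.3,0,0]}

```text
clock: 28.38
eef_pos: [0.6292, -0.086, 0.0567]
tool_rot: [0.726, -0.688, 0.0, -0.0]
ft_force: [-0.7, -0.7, -0.5]
grip_width: 0.0672
```

Run:
```python
from h import *
o=bot.get_obs();print(o["eef_pos"],toc(o["eef_pos"]),o["grip_width"],o["ft_force"],delta(cl(-.0005,.0202,.0545),np.pi+Q[2]))
```

```text
[ 0.6291865  -0.08595481  0.05674709] [0.0003 0.0201 0.0567] 0.06717832648888633 [-0.73157389 -0.69470707 -0.53834871] (array([-0.0001,  0.0008,  0.0022]), array([-0.05,  0.02, -0.04]))
```

Request:
send_rows:
  deltas:
    - {"grip": 0.5,"translation": [0,0.0008,0.002],"twist": [0,0,0]}
    - {"grip": 0.5,"translation": [0,0.0008,0.0025],"twist": [0,0,0]}
    - {"grip": 0.5,"translation": [0,0.0008,0.0025],"twist": [0,0,0]}

```text
clock: 28.75
eef_pos: [0.6288, -0.0859, 0.0549]
tool_rot: [0.726, -0.688, 0.001, -0.001]
ft_force: [-0.4, 0.2, 1.6]
grip_width: 0.0674
```

Run:
```python
from h import *
o=bot.get_obs();print(toc(o["eef_pos"]),o["grip_width"],o["ft_force"])
```

```text
[-0.0001  0.0201  0.0549] 0.067370990289618 [-0.42801422  0.19201539  1.5739343 ]
```

Request:
send_rows:
  deltas:
    - {"grip": 0.5,"translation": [0,0,0.0012],"twist": [0,0,0]}
    - {"grip": 0.5,"translation": [0,0,0.0012],"twist": [0,0,0]}

```text
clock: 29.0
eef_pos: [0.6288, -0.0856, 0.0548]
tool_rot: [0.726, -0.688, 0.001, -0.001]
ft_force: [-0.5, 1.1, 5.9]
grip_width: 0.0672
```

Request:
send_rows:
  deltas:
    - {"grip": 0.93,"translation": [0,0,0],"twist": [0,0,0]}
    - {"grip": 0.93,"translation": [0,0,0],"twist": [0,0,0]}
    - {"grip": 0.93,"translation": [0,0,0],"twist": [0,0,0]}
    - {"grip": 0.93,"translation": [0,0,-0.015],"twist": [0,0,0]}
    - {"grip": 0.93,"translation": [0,0,-0.06],"twist": [0,0,0]}

```text
clock: 29.62
eef_pos: [0.6265, -0.0854, 0.1131]
tool_rot: [0.726, -0.688, -0.002, 0.001]
ft_force: [1.2, -0.2, 0.6]
grip_width: 0.0789
```

Run:
```python
from h import *
o=bot.get_obs();print(toc(o["eef_pos"]),o["grip_width"],o["ft_force"],delta((.440,-.286,.20),np.pi+np.radians(10.5)))
```

```text
[-0.0023  0.0207  0.1131] 0.0789370539836792 [ 1.23126354 -0.23329949  0.62618725] (array([ 0.1902,  0.1973, -0.0865]), array([ 0.21,  0.12, -7.43]))
```

Request:
send_rows:
  deltas:
    - {"grip": 1,"translation": [0,0,-0.06],"twist": [0.2,0,0]}
    - {"grip": 1,"translation": [0.04,0.04,-0.087],"twist": [0.2,0.1,-3]}
    - {"grip": 1,"translation": [0.08,0.083,-0.087],"twist": [0.2,0.1,-7]}
    - {"grip": 1,"translation": [0.12,0.125,-0.087],"twist": [0.2,0.1,-7.4]}
    - {"grip": 1,"translation": [0.16,0.167,-0.087],"twist": [0.2,0.1,-7.4]}

```text
clock: 30.25
eef_pos: [0.4676, -0.2556, 0.2019]
tool_rot: [0.769, -0.64, 0.001, -0.0]
ft_force: [0.1, -0.3, 0.2]
grip_width: 0.0851
```

Run:
```python
from h import *
c=camera("scene");s=camera("side");crop(c,250,150,380,310,4,"c6.png")
for u,k in rounds(c):
    p=onz(c,u,.02)
    if .3<p[0]<.7 and -.38<p[1]<.2: print(u.round(1),p.round(3))
print(delta((.437,-.286,.17),np.pi+np.radians(10.5)))
```

```text
[199.5 274.2] [ 0.437 -0.29   0.02 ]
[226.5 249.7] [ 0.445 -0.188  0.02 ]
[294.4 262.3] [ 0.623 -0.108  0.02 ]
[312. 239.] [ 0.619 -0.017  0.02 ]
(array([0.0227, 0.0326, 0.032 ]), array([ 0.04, -0.08, -0.45]))
```

View pics/c6.png

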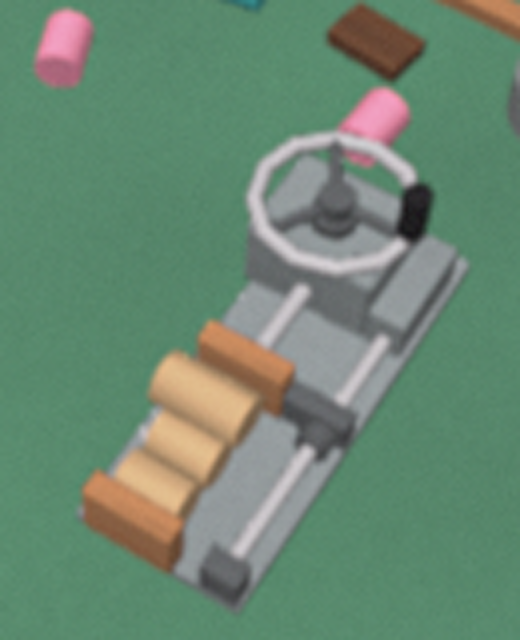

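The first long sits saddled next to the jaw, at (205,397) in the crop.

Request:
send_rows:
  deltas:
    - {"grip": 1,"translation": [0.0227,0.0326,0.01],"twist": [0,0,-0.4]}
    - {"grip": 1,"translation": [0.0227,0.0326,0.03],"twist": [0,0,-0.4]}
    - {"grip": 1,"translation": [0.0227,0.0326,0.03],"twist": [0,0,-0.4]}
    - {"grip": 1,"translation": [0.0227,0.0326,0.03],"twist": [0,0,-0.4]}

```text
clock: 30.85
eef_pos: [0.4379, -0.2857, 0.173]
tool_rot: [0.769, -0.639, 0.001, 0.001]
ft_force: [0.0, -0.0, 0.5]
grip_width: 0.0851
```

Run:
```python
from h import *
w=camera("wrist");wr(w,.02,"w15.png");o=bot.get_obs();print(o["eef_pos"],o["joint_vel"].round(2))
```

```text
[254.6 287.7] [ 0.4431 -0.1881  0.02  ] a 2609.0 [np.float64(50.0), np.float64(61.0)] 66.6
[280.2 191.5] [ 0.4364 -0.2864  0.02  ] a 3464.5 [np.float64(72.0), np.float64(39.0)] 10.5
[ 0.43813239 -0.28579953  0.17313286] [-0.    0.   -0.   -0.01 -0.   -0.  ]
```

View pics/w15.png

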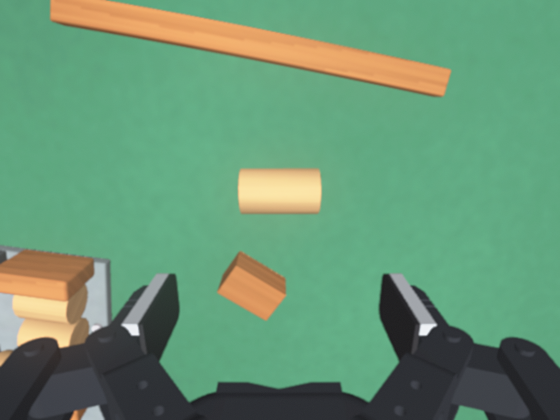

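The second long is centred at (280,191) and lies level, and the offcut is clear.

Request:
send_rows:
  deltas:
    - {"grip": 1,"translation": [0,0,0.055],"twist": [0,0,0]}
    - {"grip": 1,"translation": [0,0,0.11],"twist": [0,0,0]}
    - {"grip": 1,"translation": [0,0,0.15],"twist": [0,0,0]}
    - {"grip": 1,"translation": [0,0,0.165],"twist": [0,0,0]}
    - {"grip": 1,"translation": [0,0,0.165],"twist": [0,0,0]}

```text
clock: 31.52
eef_pos: [0.4387, -0.286, 0.0082]
tool_rot: [0.769, -0.639, 0.001, 0.001]
ft_force: [-0.1, -0.4, 0.4]
grip_width: 0.0855
```

Request:
send_rows:
  deltas:
    - {"grip": 0.5,"translation": [0,0,0],"twist": [0,0,0]}
    - {"grip": 0.5,"translation": [0,0,0],"twist": [0,0,0]}
    - {"grip": 0.5,"translation": [0,0,0],"twist": [0,0,0]}
    - {"grip": 0.5,"translation": [0,0,0],"twist": [0,0,0]}

```text
clock: 32.02
eef_pos: [0.4408, -0.2872, 0.0106]
tool_rot: [0.769, -0.639, 0.004, 0.0]
ft_force: [0.5, 0.3, 7.4]
grip_width: 0.0666
```

Run:
```python
from h import *
o=bot.get_obs();print(o["eef_pos"],o["grip_width"],o["ft_force"],delta(cl(-.0005,-.0205,.14),np.pi+Q[2]))
```

```text
[ 0.4407698  -0.28720775  0.01058555] 0.06659009761420101 [0.53784607 0.33650226 7.4291859 ] (array([-0.1224, -0.2166, -0.1292]), array([-0.27, -0.31,  7.47]))
```

Request:
send_rows:
  deltas:
    - {"grip": 0.5,"translation": [0,0,-0.06],"twist": [0,0,0]}
    - {"grip": 0.5,"translation": [-0.01,-0.02,-0.12],"twist": [-0.2,-0.2,2]}
    - {"grip": 0.5,"translation": [-0.04,-0.07,-0.13],"twist": [-0.3,-0.3,5]}
    - {"grip": 0.5,"translation": [-0.07,-0.122,-0.13],"twist": [-0.3,-0.3,7.5]}
    - {"grip": 0.5,"translation": [-0.1,-0.175,-0.13],"twist": [-0.3,-0.3,7.5]}

```text
clock: 32.65
eef_pos: [0.5953, -0.1553, 0.1423]
tool_rot: [0.725, -0.688, 0.001, -0.0]
ft_force: [-0.2, -0.6, -0.9]
grip_width: 0.0669
```

Run:
```python
from h import *
o=bot.get_obs();print(o["eef_pos"],o["grip_width"],delta(cl(-.0005,-.0205,.12),np.pi+Q[2]))
```

```text
[ 0.59527325 -0.15530031  0.14225717] 0.06691358833609524 (array([-0.0269, -0.0368,  0.0223]), array([-0.09, -0.07, -0.09]))
```

Request:
send_rows:
  deltas:
    - {"grip": 0.5,"translation": [-0.0269,-0.0368,0],"twist": [0,0,0]}
    - {"grip": 0.5,"translation": [-0.0269,-0.0368,0.01],"twist": [0,0,0]}
    - {"grip": 0.5,"translation": [-0.0269,-0.0368,0.0223],"twist": [0,0,0]}
    - {"grip": 0.5,"translation": [-0.0269,-0.0368,0.0223],"twist": [0,0,0]}
    - {"grip": 0.5,"translation": [-0.0269,-0.0368,0.0223],"twist": [0,0,0]}

```text
clock: 33.28
eef_pos: [0.6298, -0.1277, 0.1201]
tool_rot: [0.725, -0.689, 0.001, -0.0]
ft_force: [0.4, 0.3, 1.3]
grip_width: 0.0671
```

Run:
```python
from h import *
w=camera("wrist");cv2.imwrite("pics/w16.png",w["color"])
o=bot.get_obs();print(toc(o["eef_pos"]),o["grip_width"],delta(cl(-.0005,-.0207,.060),np.pi+Q[2]))
```

```text
[-0.0009 -0.0216  0.1205] 0.06686587479457755 (array([-0.001 , -0.0003,  0.0605]), array([-0.12, -0.08, -0.18]))
```

View pics/w16.png

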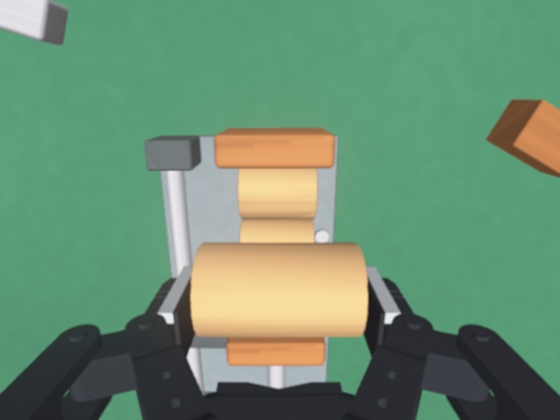

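Run:
```python
from h import *
w=camera("wrist")
print(toc(onz(w,(277,218.5),.034)),toc(onz(w,(277,192),.052)))
crop(w,220,120,350,250,5,"w16c.png")
```

```text
[ 0.0001 -0.02    0.034 ] [-0.0002 -0.0439  0.052 ]
```

View pics/w16c.png

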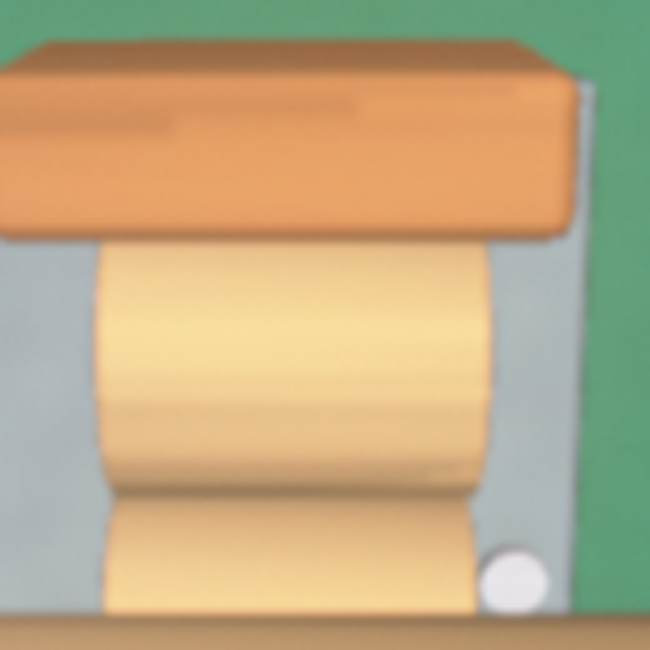

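A and B now touch, with the crevice at about y = -20 mm. Lowering.

Request:
send_rows:
  deltas:
    - {"grip": 0.5,"translation": [-0.001,-0.0003,0.03],"twist": [-0.1,0,-0.2]}
    - {"grip": 0.5,"translation": [-0.001,-0.0003,0.05],"twist": [-0.1,0,-0.2]}
    - {"grip": 0.5,"translation": [-0.001,-0.0003,0.0605],"twist": [-0.1,0,-0.2]}
    - {"grip": 0.5,"translation": [-0.001,-0.0003,0.0605],"twist": [-0.1,0,-0.2]}

```text
clock: 33.88
eef_pos: [0.6305, -0.1267, 0.0598]
tool_rot: [0.726, -0.688, 0.0, 0.0]
ft_force: [0.5, 0.2, 0.5]
grip_width: 0.067
```

Run:
```python
from h import *
o=bot.get_obs();print(toc(o["eef_pos"]),o["grip_width"],o["ft_force"],delta(cl(-.0005,-.0207,.0575),np.pi+Q[2]))
```

```text
[-0.0007 -0.0207  0.0598] 0.06702259170917266 [0.52336504 0.19790975 0.51704467] (array([-0.    , -0.0002,  0.0023]), array([ 0.01, -0.07,  0.01]))
```

Request:
send_rows:
  deltas:
    - {"grip": 0.5,"translation": [0,0,0.0025],"twist": [0,0,0]}
    - {"grip": 0.5,"translation": [0,0,0.003],"twist": [0,0,0]}
    - {"grip": 0.5,"translation": [0,0,0.003],"twist": [0,0,0]}

```text
clock: 34.25
eef_pos: [0.631, -0.1267, 0.0576]
tool_rot: [0.726, -0.688, 0.001, 0.0]
ft_force: [0.3, 0.1, 0.5]
grip_width: 0.0666
```

Run:
```python
from h import *
o=bot.get_obs();print(toc(o["eef_pos"]),o["grip_width"],o["ft_force"])
```

```text
[-0.0002 -0.0207  0.0576] 0.06662398102432097 [0.25072023 0.05877741 0.49331982]
```

Request:
send_rows:
  deltas:
    - {"grip": 0.5,"translation": [0,0,0.0012],"twist": [0,0,0]}
    - {"grip": 0.5,"translation": [0,0,0.002],"twist": [0,0,0]}

```text
clock: 34.5
eef_pos: [0.6311, -0.1263, 0.0573]
tool_rot: [0.726, -0.688, 0.001, -0.0]
ft_force: [-3.8, 2.4, 10.5]
grip_width: 0.0666
```

Request:
send_rows:
  deltas:
    - {"grip": 0.93,"translation": [0,0,0],"twist": [0,0,0]}
    - {"grip": 0.93,"translation": [0,0,0],"twist": [0,0,0]}
    - {"grip": 0.93,"translation": [0,0,0],"twist": [0,0,0]}
    - {"grip": 0.93,"translation": [0,0,-0.015],"twist": [0,0,0]}
    - {"grip": 0.93,"translation": [0,0,-0.06],"twist": [0,0,0]}

```text
clock: 35.12
eef_pos: [0.6288, -0.1258, 0.1155]
tool_rot: [0.726, -0.688, -0.002, 0.001]
ft_force: [-0.0, -1.0, -0.0]
grip_width: 0.0792
```

Request:
send_rows:
  deltas:
    - {"grip": 0.93,"translation": [0,0,-0.06],"twist": [0,0,0]}
    - {"grip": 0.93,"translation": [0.05,0,-0.1],"twist": [0,0,0]}
    - {"grip": 0.93,"translation": [0.09,0,-0.12],"twist": [0,0,0]}
    - {"grip": 0.93,"translation": [0.09,0,-0.12],"twist": [0,0,0]}
    - {"grip": 0.93,"translation": [0.09,0,-0.12],"twist": [0,0,0]}

```text
clock: 35.75
eef_pos: [0.6339, -0.2155, 0.2354]
tool_rot: [0.726, -0.688, -0.002, 0.001]
ft_force: [-0.8, 0.1, 0.2]
grip_width: 0.0794
```

Run:
```python
from h import *
w=camera("wrist");cv2.imwrite("pics/w17.png",w["color"])
import pickle;pickle.dump(w,open("w17.pkl","wb"))
c=camera("scene");s=camera("side");crop(c,260,200,370,310,5,"c7.png");crop(s,270,180,350,270,6,"s7.png")
cv2.imwrite("pics/side7.png",s["color"])
```

```text
(no output)
```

View pics/w17.png

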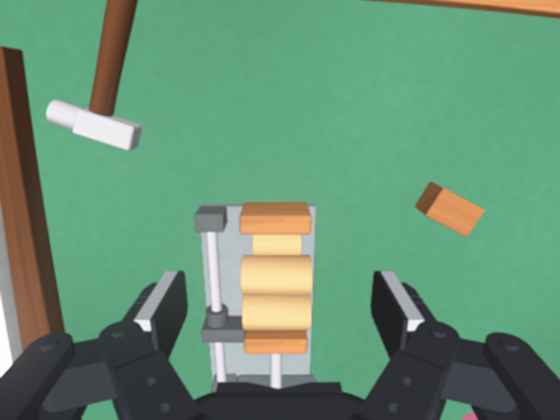

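View pics/c7.png

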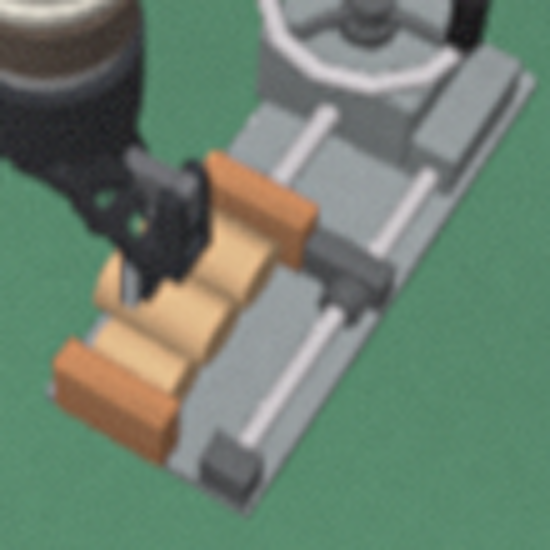

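View pics/side7.png

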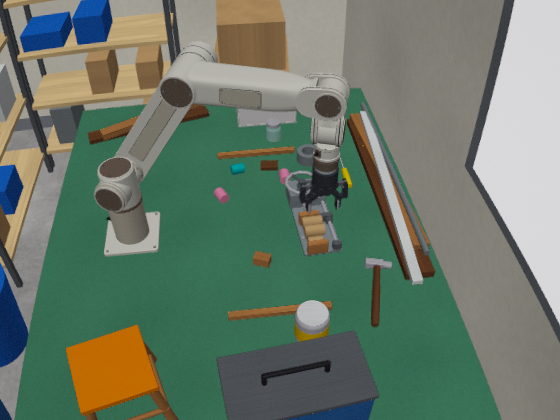

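Run:
```python
from h import *
import pickle
w=pickle.load(open("w17.pkl","rb"));crop(w,190,195,330,360,4.5,"w17c.png")
for n,u,z in(("long2",(277,269),.0865),("long1",(277,306),.0865),("jawtopL",(245,334),.062),("jawtopR",(307,334),.062)): print(n,toc(onz(w,u,z)))
```

```text
long2 [-0.0014 -0.036   0.0865]
long1 [-0.0013  0.0039  0.0865]
jawtopL [0.0335 0.0553 0.062 ]
jawtopR [-0.0336  0.0555  0.062 ]
```

View pics/w17c.png

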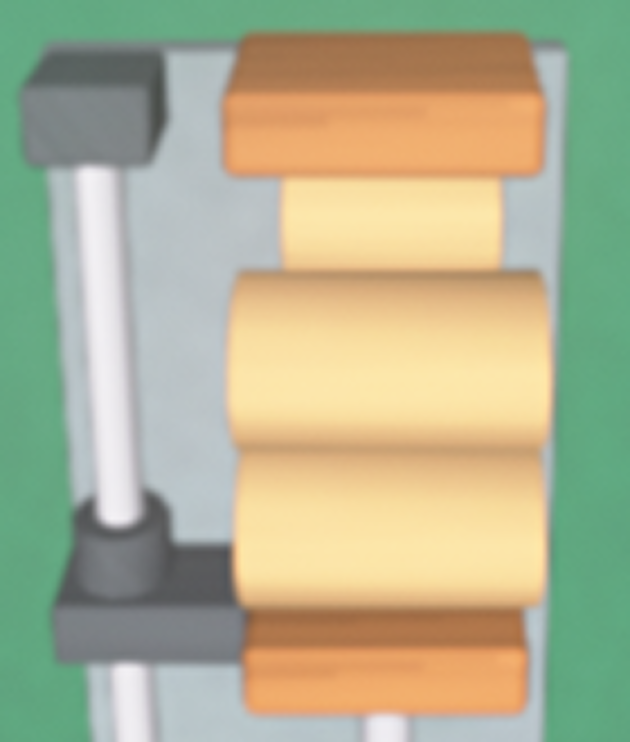

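Both longs lie parallel over the row. Their ends, at crop x 230 to 548, straddle the shorts' 282 to 501 evenly. The collar sits flush on the jaw's lug, and the jaw's inner top edge reads y ≈ 61 mm. Handing in.

Run:
```python
from h import *
w=camera("wrist");print(toc(onz(w,(275.5,338.4),.062)))
print(bot.job_done(),bot.get_obs()["clock"])
```

```text
[-0.0002  0.0617  0.062 ]
the job is handed in; nothing more can be done
the job is handed in; nothing more can be done
```

I laid the three short rounds on the bed and wound the handwheel clockwise about 13.7 rad until it stopped hard. I then saddled both long rounds, one in each second-layer gap. Only two long rounds were visible on the bench, so there is no third on top. I handed the job in at about 36 s.

**Last checks:**
- **Jaw:** its inner face read y ≈ 61.7 mm against 61 mm at the stop, which is within camera accuracy. The collar looked flush against the jaw's lug.
- **Row:** the short rounds sit about 1 mm off centre along x. Placing the first long round moved the 2 mm of play from one gap to the other.
- **Long rounds:** both lie parallel to the row and are centred over it to about 1–1.5 mm.
- **Gripper:** it was clear of everything, at about 0.235 m up.
- **Failures:** no final check failed. I saw no grip slip and no knocked round. The gripper did not touch the other things on the bench.
- **Disagreement:** I had assumed the wheel axis was at y = 195 mm, but it measured about 8 mm nearer the row, so I wound about the measured axis.

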